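Seat a sensor card in its card frame

ROBOT

A 6-joint arm with a two-finger parallel gripper is mounted at the origin on a cart in front of the work surface, level with it; the furniture and walls round the work are solid. World frame = base frame: x ahead of the robot, y to its left, z up, the work surface at z = 0. Lengths are in m, angles in rad, forces in N, time in s.
With the tool pointing down it reaches from about 0.275 to 0.875 m from the base axis. Payload 12.5 kg.
Tool frame: the origin (TCP) lies on the mounting face of the last link; the fingertips stand 173 mm ahead of it and the grasp point (between the pads) lies arm.grasp_offset ahead of it (arm.grasp_offset is the distance from the TCP to the grasp point, in m); z points along the fingers, x is the direction in which the jaws open and shut, and the axes are right-handed (so a half turn about z gives the same grasp; the last joint's range is limited). The gripper opens to 85 mm and grips with 20 to 120 N. Pads are 22 mm wide; open, the fingers measure 114 mm over their backs; the gripper's body (76 mm by 85 mm) begins 54 mm behind the grasp point. The pads swing forward as they close: fully open they stand 13 mm farther back than shut.
Start: joints at [-1.195, 0.351, 1.652, -0, 1.139, -0.085], TCP at [0.245, -0.493, 0.405] pointing down, gripper open.
Joint ranges: [-2.75, 2.75], [-0.79, 2.1], [0.01, 2.65], [-1.57, 4.71], [0.07, 3.14], [-2.87, 2.87]. Speed limits (rad/s): [2.22, 2.22, 2.79, 3.14, 3.14, 3.14].

INTERFACE

Orientations are given as a unit quaternion [w, x, y, z].
In Python, from station import arm gives the robot as it stands.
- The arm moves only by the shell command python3 -m pendant 'ROWS' [FORCE]. ROWS is JSON, a list of rows, each an object of numbers: "fingers": the opening, from 0 (shut) to 1 (fully open); "dx", "dy", "dz": the shift along the world's x, y, z in units of 0.025 m (1.0 is 0.025 m); "wx", "wy", "wz": the turn, a rotation vector about the world's x, y, z in units of 6 degrees (1.0 is 6 degrees). A call has 1 to 20 rows; each row shifts and turns the commanded pose from where the row before left it; what a row does not reach is not made up. A row lasts 1/12 s, in which the tool goes at most 41.7 mm and 7.16 degrees, less where a joint would pass 70% of its speed; a pose out of reach is approached as far as the arm can. A call with a number of a shift or a turn outside -1 to 1 is refused whole. A call with a gripper value outside its range is refused whole. The fingers move at their own pace and stop on an object; FORCE is the grip in N (left out, the last holds). Time passes only in rows, so rows that do not move let the fingers close. It gives the time, the measured TCP pose, the force and the opening at its end, in the units of the state.
- arm.read_state(): the state, without advancing time (a new reading comes with each control period).
- arm.camera(name): name is "scene" or "top" or "wrist"; returns a dict with "img" (420x560x3 uint8, red, green, blue), "K" (3x3 intrinsics, pixels), "D" ([k1, k2, p1, p2, k3] as OpenCV has them; the pictures are not rectified), "extrinsics" (4x4, takes a point from camera to world coordinates); the wrist camera has in their place "mount" (4x4, takes a point from camera to tool coordinates, whose origin is the TCP and whose axes are the tool frame's). Camera axes: x right, y down, z forward; pixel columns grow to the right and rows downward; lengths in m; the calibration is good to about 2 mm. A picture is of the moment at which its call begins: read the wrist's pose just before it. There is no depth.
- arm.sign_off(): hands the job in, once; it reports no verdict.
The state is a dict: "time_s": time; "joint_positions": joint angles; "qvel": joint speeds; "tau": joint torques, N m; "position": TCP position; "tool_rot": TCP orientation; "contact_force": force on the tool from outside, world axes, zero at the start; "moment": the same for the moment, N m; "grip_width": finger opening in m.
Only numpy, scipy, OpenCV 4.12 (cv2) and the standard library are available. Lean on these libraries where they do the work, as an engineer would, in place of code of your own. Each camera call takes 0.05 s, during which the arm holds its last target.

TASK

Take the green sensor card out of its grey stand by the black grip tab and lower it gently, without dropping it, down the two card guides of the frame until it just comes to stand on the contacts, and let go of it there without pressing it in by hand. Then swing the frame's two orange ejector levers inward until both are fully in against their stops, so that their noses drive the card fully and evenly home; do not force card or levers, and leave the other things on the bench alone.

Things in the scene. Friction and masses are not known exactly. Their poses are not given: they have to be found in the camera images.
- card: Loose green circuit card, upright in the stand, 0.11 to 0.2 kg. Origin: middle of its lower edge; z up the card, y along its width, x its normal. Board 3 mm thick, 100 mm wide (lowest 6 mm: 94), z = 0 to 74 mm. On top an aluminium bar 8 mm thick, 128 mm wide, z = 72 to 80 mm; its ends are the ears. Fits the frame either way round.
- card_grip (a point): Centre of the black grip tab on the card's bar, [0, 0, 94] mm in the card's frame: tab 12 mm thick (card x), 44 mm wide (y), z = 80 to 108 mm. The place to grasp, from above.
- card_ear_l (a point): Top face of the card's ear at its own +y end: [0, 58, 80] mm in the card's frame. Reaches height 100 mm in the frame when seated.
- card_ear_r (a point): Top face of the card's ear at its own -y end: [0, -58, 80] mm in the card's frame. Reaches height 100 mm in the frame when seated.
- frame: Fixed grey card frame, base 90 (x) x 196 (y) x 12 mm; origin in the middle of its underside, z up. The card goes in from above in the frame's y-z plane at x = 0, its side edges in two upright black guides at y = +-42..53 mm, slots 6 mm wide in x, 3 mm of play at each side edge. Flared lead-in from z = 88 mm (about 16 mm wide) down to 76 mm. The ears stay above the guides.
- contacts_top (a point): Nominal top of the two contact blocks, z = 27 mm in the frame, between the guides (blocks at y = +-17..41 mm). The true height of each is up to 3 mm lower, differs left from right and is not reported: feel for it with the card. Each yields downward only under about 10 N and stays where pushed. Card fully seated: its lower edge is 20 mm above the frame's underside.
- lever_l (a joint): Angle of the orange lever at the frame's +y end: 0 = fully in, at its stop, handle leaning 0.32 rad inward of upright; grows as it swings outward (frame +y), to 0.85 rad (0.53 rad outward of upright). Hinge pin along x. Its nose points inward (tip 24 mm in, 10 mm up from the pin when closed) and presses the ear down as the handle swings in. Stays where left (1.5 N at the tip moves it free); the last 0.4 rad, driving the card, takes roughly 4 to 12 N.
- lever_r (a joint): The same for the mirror-image lever at the frame's -y end; grows as it swings outward to the frame's -y. If one end of the card is driven several mm ahead of the other, the card cocks in the guides and that lever goes stiff: then bring the other lever on first, so work them in turn.
- lever_l_tip (a point): Middle of the end of lever_l's handle, 70 mm from its hinge pin, which lies at [0, 80, 93] mm in the frame. Handle 7 mm thick; its last 26 mm are a paddle 22 mm wide in x. Closed fingers beside it, reaching below the tip, can push it inward from its outer side, following its arc. Open it stands about 160 mm above the bench: carry the card over it.
- lever_r_tip (a point): Middle of the end of lever_r's handle, 70 mm from its hinge pin, which lies at [0, -80, 93] mm in the frame. Same handle, mirrored.
- stand: Fixed grey stand, base 70 (x) x 140 (y) x 10 mm, with uprights to z = 50 mm that hold the card loosely in the stand's y-z plane, lower edge at z = 10 mm; origin in the middle of its underside.
- timer: White bench timer 52 x 66 x 16 mm lying on the bench; leave alone.
- tape_roll: Roll of yellow tape, 62 mm across, 19 mm high; leave alone.
- bottle_small: Small bottle with red cap, 45 mm across, 90 mm high; leave alone.
- marker_2: Red and white felt marker, 132 mm long; leave alone.

How it is judged:
On the way:
1. The card stands in both guides on the contacts, released and at rest, not yet pressed in, both levers still open (horizontal distance between card and frame below 0.006 m and angle between the x axis of card and the x axis of frame, either way round below 0.08 rad and z of card in the frame of frame between 0.0215 and 0.0285 m and contact force between the fingers and card below 0.1 N and linear speed of card below 0.02 m/s and value of joint each of lever_l, lever_r above 0.45 rad), for 0.2 s.
At the end, for the whole second after the job is handed in: The card is in both guides (within 6 mm and 0.08 rad of the frame's middle plane), both its ears are seated (ear tops no more than 2 mm above the 100 mm of full seating over the frame's underside), both levers are fully in within 0.1 rad, and the card is at rest (horizontal distance between card and frame below 0.006 m and angle between the x axis of card and the x axis of frame, either way round below 0.08 rad and z of each of card_ear_l, card_ear_r in the frame of frame below 0.102 m and value of joint each of lever_l, lever_r below 0.1 rad and linear speed of card below 0.02 m/s); the robot touches nothing.
It fails at once if The card is pushed against the frame with more than 18 N while it is in the fingers (wedged in the guides or pressed into the contacts by hand) (contact force between the fingers and card above 0.5 N and contact force between card and frame above 18 N).
It fails at once if The card drops or is rammed down the guides faster than 0.2 m/s (horizontal distance between card and frame below 0.012 m and z of card in the frame of frame below 0.07 m and linear speed of card above 0.2 m/s).
It fails at once if The levers or the frame are forced with more than 25 N (contact force between the arm and frame above 25 N).
It fails at once if The levers or the frame are forced with more than 25 N by the fingers (contact force between the fingers and frame above 25 N).
It fails at once if A bystander is moved more than 3 cm (distance of any of timer, tape_roll, bottle_small, marker_2 from where it was at the start of the episode above 0.03 m).
It also fails if it takes over 72 s, if anything falls off the work surface, if the arm or the gripper's body presses on something with over 40 N, if the wrist force passes 120 N, or if a joint passes its speed limit or range.

## Working session

There is one attempt and no reset: what is moved stays moved. The work goes in short steps, Python scripts to look and compute and a shell command to move; the robot and the scene stay as the last step left them, time stands still between calls to the robot, and variables do not carry over. Pictures are saved under pics/ and viewed, and the job is handed in when it is done.

```bash
ls; mkdir -p pics; python3 - <<'E'
from station import arm
import cv2
print(arm.read_state(), arm.grasp_offset)
for n in ("scene","top","wrist"):
    c=arm.camera(n)
    cv2.imwrite(f"pics/{n}0.png",c["img"][:,:,::-1])
    print(n,c["K"],c["D"],c.get("extrinsics",c.get("mount")))
E
```

```text
pics
{'time_s': 0.0, 'joint_positions': array([-1.19456329e+00,  3.51231341e-01,  1.65240520e+00,  3.75496448e-05,
        1.13910938e+00, -8.45849868e-02]), 'qvel': array([ 0.00055168, -0.0021488 , -0.00314775,  0.0005592 , -0.00019138,
        0.00080333]), 'tau': array([-6.56779030e-04, -5.06107092e+01, -2.91412783e+01, -7.02818079e-05,
        4.46812715e-03,  1.06989924e-05]), 'position': array([ 0.24456177, -0.49249644,  0.40416817]), 'tool_rot': array([-3.57844557e-04,  8.49901871e-01, -5.26940676e-01, -4.52487143e-04]), 'contact_force': array([-0.24910287, -0.13304044, -0.25443749]), 'moment': array([ 0.02524296, -0.00206991,  0.00400385]), 'grip_width': 0.0853521793806221} 0.1547
scene [[408.0404856    0.         278.69824138]
 [  0.         408.0404856  214.31160777]
 [  0.           0.           1.        ]] [-0.057285  0.        0.        0.        0.      ] [[-0.66601054 -0.50472981  0.54925202  0.05369911]
 [-0.74591964  0.44488922 -0.49565862  0.52462568]
 [ 0.00581738 -0.73981174 -0.67278879  0.73326328]
 [ 0.          0.          0.          1.        ]]
top [[538.48806507   0.         279.04327692]
 [  0.         538.48806507 212.20356848]
 [  0.           0.           1.        ]] [-0.20727052  0.          0.          0.          0.        ] [[ 0.0059249  -0.99791318  0.06429758  0.43021585]
 [-0.99997198 -0.00561841  0.00494637  0.07557392]
 [-0.0045748  -0.06432509 -0.99791851  1.57422245]
 [ 0.          0.          0.          1.        ]]
wrist [[295.13247092   0.         280.64503402]
 [  0.         295.13247092 203.28493383]
 [  0.           0.           1.        ]] [-0.01499228  0.          0.          0.          0.        ] [[ 9.99999908e-01 -4.18647499e-04  9.37527467e-05 -4.66165689e-04]
 [ 3.77411413e-04  9.62362228e-01  2.71769755e-01 -6.76977359e-02]
 [-2.03999830e-04 -2.71769695e-01  9.62362297e-01  3.09947077e-02]
 [ 0.00000000e+00  0.00000000e+00  0.00000000e+00  1.00000000e+00]]
```

View pics/scene0.png

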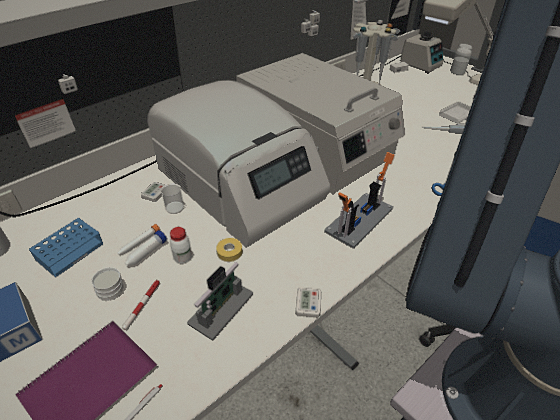

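View pics/top0.png

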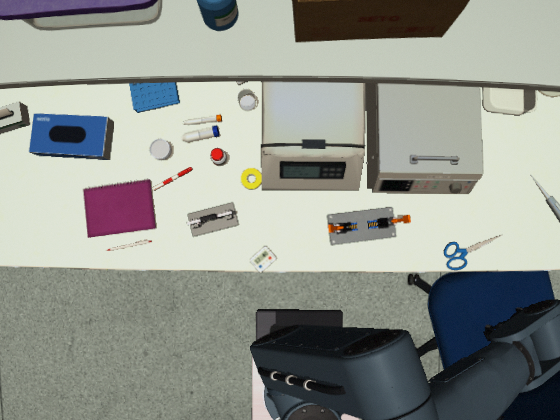

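View pics/wrist0.png

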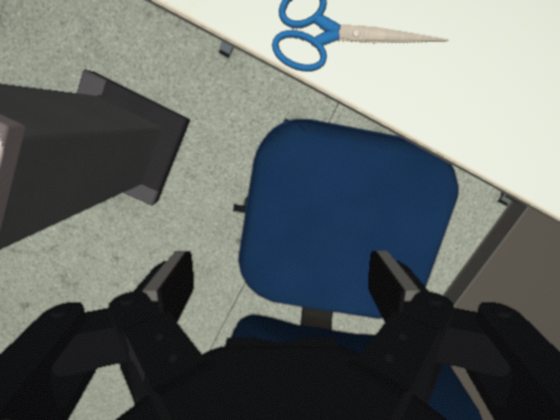

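The top view shows the stand with the card near (213,219), the frame near (362,226) with orange levers near (335,229) and (400,219), and the instruments behind the frame. I'll enlarge both areas and measure them.

```bash
cat > h.py <<'E'
import numpy as np, cv2
from scipy.spatial.transform import Rotation as R
from station import arm
def T_of(c,st=None):
    if "extrinsics" in c: return c["extrinsics"]
    q=st["tool_rot"];T=np.eye(4);T[:3,:3]=R.from_quat([q[1],q[2],q[3],q[0]]).as_matrix();T[:3,3]=st["position"]
    return T@c["mount"]
def ray(c,T,uv):
    p=cv2.undistortPoints(np.array(uv,float).reshape(-1,1,2),c["K"],np.array(c["D"])).reshape(-1,2)
    d=np.c_[p,np.ones(len(p))]@T[:3,:3].T
    return T[:3,3],d
def onz(c,T,uv,z):
    o,d=ray(c,T,uv); return o+d*((z-o[2])/d[:,2])[:,None]
def proj(c,T,P):
    Ti=np.linalg.inv(T);P=np.asarray(P,float).reshape(-1,3)@Ti[:3,:3].T+Ti[:3,3]
    return cv2.projectPoints(P,np.zeros(3),np.zeros(3),c["K"],np.array(c["D"]))[0].reshape(-1,2)
def crop(img,x0,y0,x1,y1,s,name):
    cv2.imwrite(name,cv2.resize(img[y0:y1,x0:x1,::-1],None,fx=s,fy=s,interpolation=cv2.INTER_CUBIC))
E
python3 - <<'E'
from h import *
c=arm.camera("top");T=T_of(c);im=c["img"]
crop(im,180,195,250,245,8,"pics/t_stand.png");crop(im,320,200,420,250,8,"pics/t_frame.png")
hsv=cv2.cvtColor(im,cv2.COLOR_RGB2HSV)
for n,(x0,y0,x1,y1),h in(("stand",(180,195,250,245),.01),("frame",(320,200,420,250),.012)):
    s=hsv[y0:y1,x0:x1]; m=((s[...,2]<185)).astype(np.uint8)*255
    if n=="frame": m[(s[...,1]>120)&(s[...,0]<20)]=0
    m=cv2.morphologyEx(m,cv2.MORPH_OPEN,np.ones((3,3)))
    k=max(cv2.findContours(m,0,cv2.CHAIN_APPROX_NONE)[0],key=cv2.contourArea)
    p=k.reshape(-1,2)+[x0,y0]
    w=onz(c,T,p,h)[:,:2].astype(np.float32); r=cv2.minAreaRect(w);print(n,r)
    b=cv2.boxPoints(r);print(b)
E
```

```text
stand ((0.5096587538719177, 0.27649301290512085), (0.07200662791728973, 0.14314204454421997), 15.037973403930664)
[[0.45631865 0.3362716 ]
 [0.49345818 0.19803162]
 [0.5629989  0.21671441]
 [0.52585936 0.35495442]]
frame ((0.49337518215179443, -0.15637704730033875), (0.09094513207674026, 0.196853905916214), 7.239500045776367)
[[ 0.43586165 -0.06446507]
 [ 0.46066862 -0.25974968]
 [ 0.5508887  -0.24828902]
 [ 0.52608174 -0.05300441]]
```

```bash
python3 - <<'E'
from h import *
c=arm.camera("scene")
crop(c["img"],320,140,410,250,5,"pics/s_frame.png");crop(c["img"],180,250,260,345,6,"pics/s_stand.png")
E
```

```text
(no output)
```

View pics/t_stand.png

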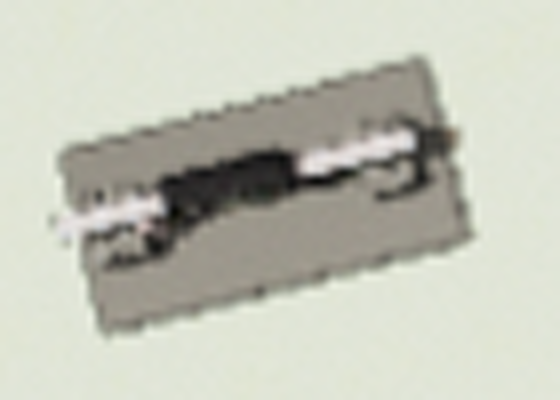

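View pics/t_frame.png

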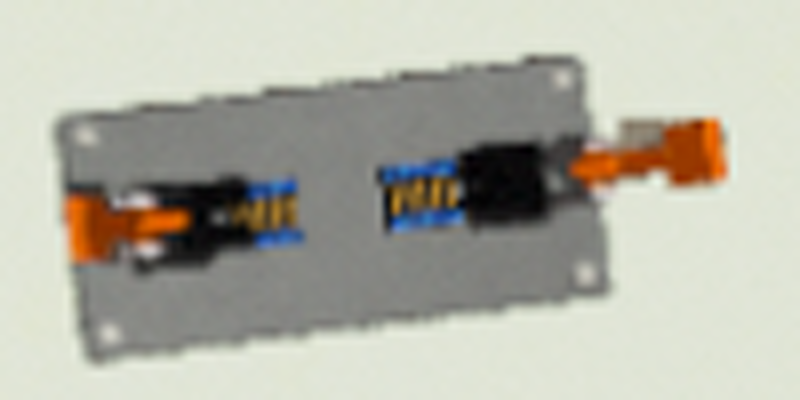

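View pics/s_frame.png

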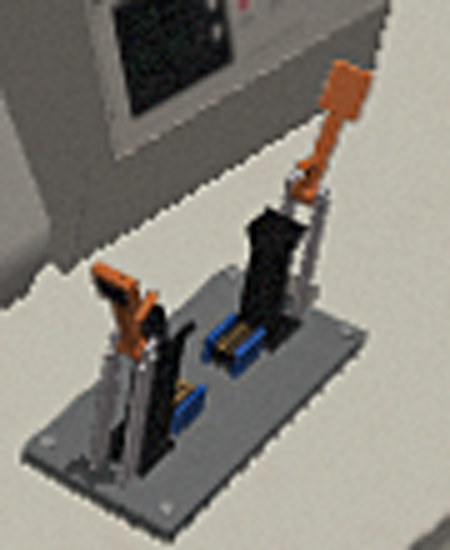

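View pics/s_stand.png

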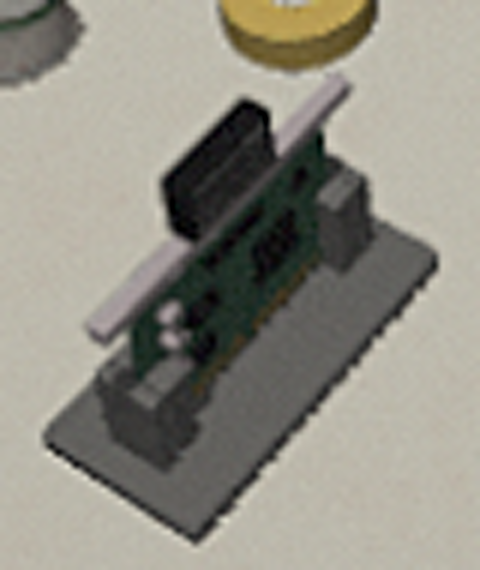

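Frame: centre about (0.493,-0.156), yaw +7.2°, size 91x197 mm, which fits. Stand: centre (0.510,0.276), yaw +15.0°, size 72x143 mm, which also fits. Both levers look wide open. Next I move above the stand for a closer look.

```bash
python3 -m pendant '[{"dx":0.33,"dy":0.96,"wz":0.82},{"dx":0.33,"dy":0.96,"wz":0.82},{"dx":0.33,"dy":0.96,"wz":0.82},{"dx":0.33,"dy":0.96,"wz":0.82},{"dx":0.33,"dy":0.96,"wz":0.82},{"dx":0.33,"dy":0.96,"wz":0.82},{"dx":0.33,"dy":0.96,"wz":0.82},{"dx":0.33,"dy":0.96,"wz":0.82},{"dx":0.33,"dy":0.96,"wz":0.82},{"dx":0.33,"dy":0.96,"wz":0.82},{"dx":0.33,"dy":0.96,"wz":0.82},{"dx":0.33,"dy":0.96,"wz":0.82},{"dx":0.33,"dy":0.96,"wz":0.82},{"dx":0.33,"dy":0.96,"wz":0.82},{"dx":0.33,"dy":0.96,"wz":0.82},{"dx":0.33,"dy":0.96,"wz":0.82}]'
python3 - <<'E'
from h import *
st=arm.read_state();c=arm.camera("wrist")
np.savez("w1.npz",img=c["img"],T=T_of(c,st))
cv2.imwrite("pics/w1.png",c["img"][:,:,::-1])
E
```

```text
schema error: expected keys fingers, dx, dy, dz, wx, wy, wz
```

View pics/w1.png

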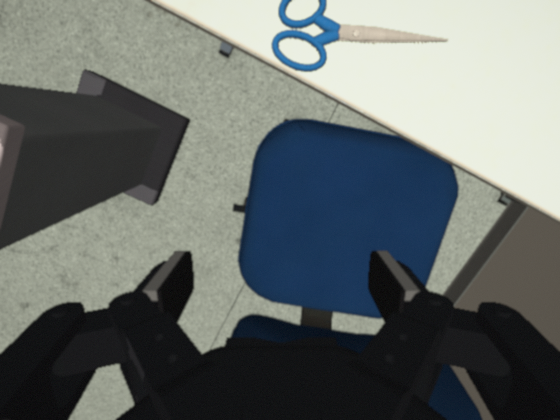

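The call was refused because every row needs all the keys, so nothing moved. I'll do the first half of the move again.

```bash
python3 -m pendant '[{"fingers":1,"dx":0.33,"dy":0.96,"dz":0,"wx":0,"wy":0,"wz":0.82},{"fingers":1,"dx":0.33,"dy":0.96,"dz":0,"wx":0,"wy":0,"wz":0.82},{"fingers":1,"dx":0.33,"dy":0.96,"dz":0,"wx":0,"wy":0,"wz":0.82},{"fingers":1,"dx":0.33,"dy":0.96,"dz":0,"wx":0,"wy":0,"wz":0.82},{"fingers":1,"dx":0.33,"dy":0.96,"dz":0,"wx":0,"wy":0,"wz":0.82},{"fingers":1,"dx":0.33,"dy":0.96,"dz":0,"wx":0,"wy":0,"wz":0.82},{"fingers":1,"dx":0.33,"dy":0.96,"dz":0,"wx":0,"wy":0,"wz":0.82},{"fingers":1,"dx":0.33,"dy":0.96,"dz":0,"wx":0,"wy":0,"wz":0.82},{"fingers":1,"dx":0.33,"dy":0.96,"dz":0,"wx":0,"wy":0,"wz":0.82},{"fingers":1,"dx":0.33,"dy":0.96,"dz":0,"wx":0,"wy":0,"wz":0.82},{"fingers":1,"dx":0.33,"dy":0.96,"dz":0,"wx":0,"wy":0,"wz":0.82},{"fingers":1,"dx":0.33,"dy":0.96,"dz":0,"wx":0,"wy":0,"wz":0.82},{"fingers":1,"dx":0.33,"dy":0.96,"dz":0,"wx":0,"wy":0,"wz":0.82},{"fingers":1,"dx":0.33,"dy":0.96,"dz":0,"wx":0,"wy":0,"wz":0.82},{"fingers":1,"dx":0.33,"dy":0.96,"dz":0,"wx":0,"wy":0,"wz":0.82},{"fingers":1,"dx":0.33,"dy":0.96,"dz":0,"wx":0,"wy":0,"wz":0.82}]'
python3 - <<'E'
from h import *
st=arm.read_state();c=arm.camera("wrist")
np.savez("w1.npz",img=c["img"],T=T_of(c,st))
cv2.imwrite("pics/w2.png",c["img"][:,:,::-1])
E
```

```text
time_s: 1.63
position: [0.3767, -0.1074, 0.4048]
tool_rot: [0.0, 0.991, 0.134, 0.0]
contact_force: [1.4, -0.6, 0.2]
grip_width: 0.0855
```

View pics/w2.png

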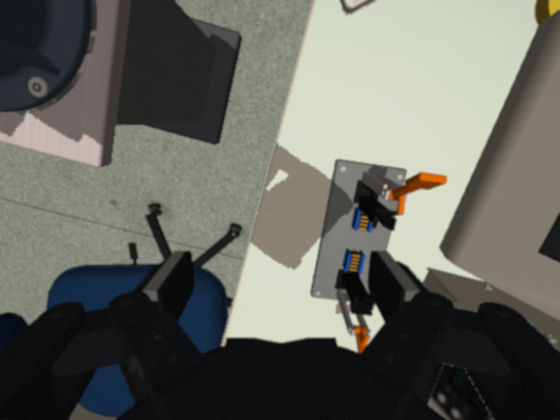

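The wrist view shows the frame base at (315–405, 160–300), partly hidden by the fingers. I'll shift so the frame sits in the clear upper half of the picture and measure it.

```bash
python3 -m pendant '[{"fingers":1,"dx":0.8,"dy":0.7,"dz":0,"wx":0,"wy":0,"wz":-0.3},{"fingers":1,"dx":0.8,"dy":0.7,"dz":0,"wx":0,"wy":0,"wz":-0.3},{"fingers":1,"dx":0.8,"dy":0.7,"dz":0,"wx":0,"wy":0,"wz":-0.3},{"fingers":1,"dx":0.8,"dy":0.7,"dz":0,"wx":0,"wy":0,"wz":-0.4},{"fingers":1,"dx":0.8,"dy":0.7,"dz":0,"wx":0,"wy":0,"wz":0},{"fingers":1,"dx":0,"dy":0,"dz":0,"wx":0,"wy":0,"wz":0},{"fingers":1,"dx":0,"dy":0,"dz":0,"wx":0,"wy":0,"wz":0}]'
python3 - <<'E'
from h import *
st=arm.read_state();c=arm.camera("wrist")
np.savez("w1.npz",img=c["img"],T=T_of(c,st))
print(st["qvel"].round(3))
cv2.imwrite("pics/w3.png",c["img"][:,:,::-1])
E
```

```text
time_s: 2.27
position: [0.4769, -0.0205, 0.4043]
tool_rot: [-0.0, 0.998, 0.065, -0.0]
contact_force: [-0.0, -0.0, -0.6]
grip_width: 0.0855
[-0.03  -0.024  0.032 -0.005  0.001 -0.012]
```

View pics/w3.png

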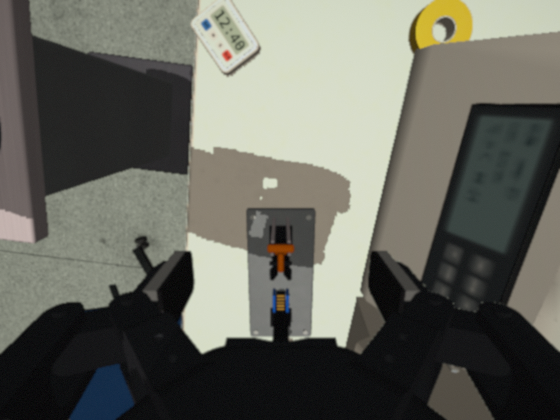

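The whole frame base is visible: corners about (248,209), (315,208), (250,335) and (312,335), with lever_l at (281,248). I'll measure it from this picture.

```bash
python3 - <<'E'
from h import *
d=np.load("w1.npz");im=d["img"];T=d["T"]
c=arm.camera("wrist")
crop(im,235,195,330,345,5,"pics/w3c.png")
g=cv2.cvtColor(im,cv2.COLOR_RGB2GRAY).astype(float)
# subpixel steps along row: left edge, right edge
def edge(vals,lo,hi):
    s=np.abs(np.diff(vals))[lo:hi]; 
    return lo+ (s*(np.arange(len(s))+.5)).sum()/s.sum()
def fit(pts):
    P=onz(c,T,pts,.012)[:,:2]
    for _ in range(3):
        m=P.mean(0);u=np.linalg.svd(P-m)[2];r=(P-m)@u[1]
        k=abs(r)<max(.0008,1.5*r.std());P=P[k]
    return m,u[0],len(P)
out=[]
for (lo,hi) in((243,254),(307,320)):
    p=[]
    for r in range(215,330,2):
        s=np.abs(np.diff(g[r]));k=lo+np.argmax(s[lo:hi]);w=s[k-1:k+2];p.append((k+.5+((w*[-1,0,1]).sum()/w.sum()),r))
    m,u,n=fit(p);print(m,np.degrees(np.arctan2(-u[0]*np.sign(u[1]),abs(u[1]))),n);out.append((m,u))
for (lo,hi) in((203,215),(329,342)):
    p=[]
    for x in list(range(253,272,2))+list(range(292,308,2)):
        s=np.abs(np.diff(g[:,x]));k=lo+np.argmax(s[lo:hi]);w=s[k-1:k+2];p.append((x,k+.5+((w*[-1,0,1]).sum()/w.sum())))
    m,u,n=fit(p);print(m,np.degrees(np.arctan2(u[1],u[0])),n);out.append((m,u))
def X(a,b):
    t=np.linalg.solve(np.c_[a[1],-b[1]],b[0]-a[0]);return a[0]+t[0]*a[1]
C=[X(out[i],out[j]) for i in(0,1) for j in(2,3)]
print(np.array(C),np.mean(C,0)); print([np.linalg.norm(C[0]-C[1]),np.linalg.norm(C[0]-C[2])])
E
```

```text
[ 0.44816422 -0.16057006] 7.341420369400386 56
[ 0.53643187 -0.14648474] 7.397598801155323 58
[ 0.4777729  -0.05962726] 7.335797100054248 18
[ 0.50790425 -0.2599898 ] 7.871992468043107 15
[[ 0.43585425 -0.06502379]
 [ 0.46179462 -0.26636507]
 [ 0.5243758  -0.0536277 ]
 [ 0.5504058  -0.2541134 ]] [ 0.49310762 -0.15978249]
[np.float64(0.20300545666984032), np.float64(0.08925209362611658)]
```

View pics/w3c.png

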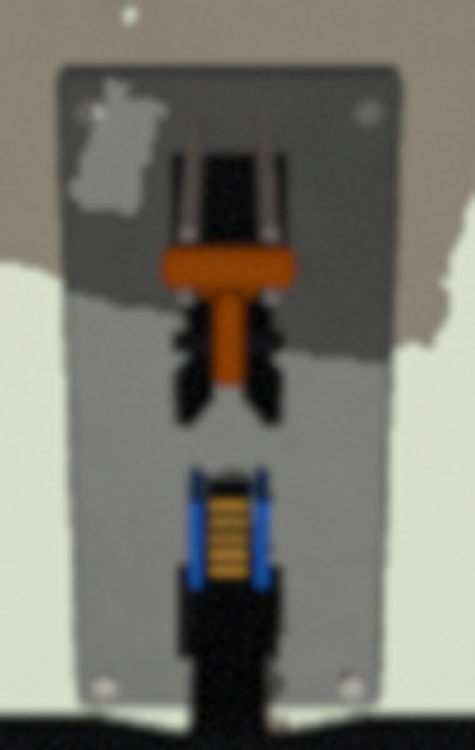

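Width is 89 mm, and the yaw of 7.35° agrees with the top view. The bottom edge picked up the gripper's outline, but the clean +y edge gives a centre of (0.4926,-0.1565), within 1 mm of the top view. I'll take the frame as (0.493,-0.1565), yaw 7.3°. Next is the stand.

```bash
python3 -m pendant '[{"fingers":1,"dx":0.1,"dy":0.92,"dz":0,"wx":0,"wy":0,"wz":0.1},{"fingers":1,"dx":0.1,"dy":0.92,"dz":0,"wx":0,"wy":0,"wz":0.1},{"fingers":1,"dx":0.1,"dy":0.92,"dz":0,"wx":0,"wy":0,"wz":0.1},{"fingers":1,"dx":0.1,"dy":0.92,"dz":0,"wx":0,"wy":0,"wz":0.1},{"fingers":1,"dx":0.1,"dy":0.92,"dz":0,"wx":0,"wy":0,"wz":0.1},{"fingers":1,"dx":0.1,"dy":0.92,"dz":0,"wx":0,"wy":0,"wz":0.1},{"fingers":1,"dx":0.1,"dy":0.92,"dz":0,"wx":0,"wy":0,"wz":0.1},{"fingers":1,"dx":0.1,"dy":0.92,"dz":0,"wx":0,"wy":0,"wz":0.1},{"fingers":1,"dx":0.1,"dy":0.92,"dz":0,"wx":0,"wy":0,"wz":0.1},{"fingers":1,"dx":0.1,"dy":0.92,"dz":0,"wx":0,"wy":0,"wz":0.1},{"fingers":1,"dx":0.1,"dy":0.92,"dz":0,"wx":0,"wy":0,"wz":0.1},{"fingers":1,"dx":0.1,"dy":0.92,"dz":0,"wx":0,"wy":0,"wz":0.1},{"fingers":1,"dx":0.1,"dy":0.92,"dz":0,"wx":0,"wy":0,"wz":0.1},{"fingers":1,"dx":0.1,"dy":0.92,"dz":0,"wx":0,"wy":0,"wz":0},{"fingers":1,"dx":0,"dy":0,"dz":0,"wx":0,"wy":0,"wz":0},{"fingers":1,"dx":0,"dy":0,"dz":0,"wx":0,"wy":0,"wz":0}]'
python3 - <<'E'
from h import *
st=arm.read_state();c=arm.camera("wrist")
np.savez("w2.npz",img=c["img"],T=T_of(c,st))
print(st["qvel"].round(3))
cv2.imwrite("pics/w4.png",c["img"][:,:,::-1])
E
```

```text
time_s: 3.7
position: [0.5115, 0.3006, 0.4045]
tool_rot: [0.0, 0.991, 0.132, -0.0]
contact_force: [0.2, 0.1, 0.1]
grip_width: 0.0852
[-0.024 -0.013  0.02  -0.004 -0.002 -0.008]
```

View pics/w4.png

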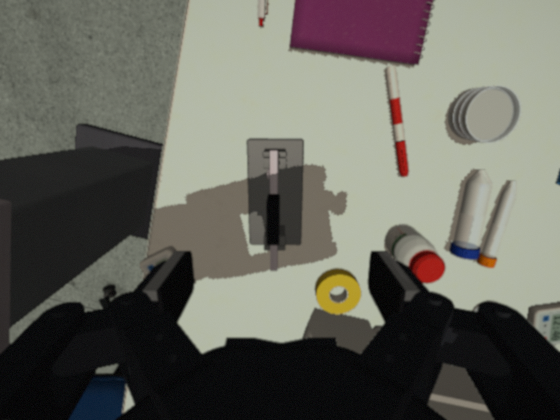

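```bash
python3 - <<'E'
from h import *
d=np.load("w2.npz");im=d["img"];T=d["T"];c=arm.camera("wrist")
crop(im,240,130,310,280,5,"pics/w4c.png")
g=cv2.cvtColor(im,cv2.COLOR_RGB2GRAY)
m=np.zeros_like(g);s=g[185:255,258:292];m[185:255,258:292]=(s<35)*255
m=cv2.morphologyEx(m,cv2.MORPH_OPEN,np.ones((7,7)))
k=max(cv2.findContours(m,0,cv2.CHAIN_APPROX_NONE)[0],key=cv2.contourArea)
print("tab",cv2.boundingRect(k)); P=onz(c,T,k.reshape(-1,2),.118)[:,:2].astype(np.float32);print(cv2.minAreaRect(P))
# bar line edges: bright on top part
for rows in(range(160,190,3),range(250,268,3)):
    for r in rows:print(r,g[r,264:284])
E
```

```text
tab (266, 195, 16, 49)
((0.5085713267326355, 0.2804587185382843), (0.01394185796380043, 0.04634822532534599), 15.10077953338623)
160 [112 112 114 112 112 125 154 169 170 171 173 172 161 125  91  92 107 114
 114 113]
163 [109 111 111 110 109 123 152 168 170 172 172 172 160 124  83  76  97 110
 111 109]
166 [106 107 107 105 105 120 151 168 169 171 171 171 159 125  92  95 105 106
 106 105]
169 [105 103 104 102 100 117 151 166 170 170 172 171 159 123  82  66  66  67
  67  64]
172 [ 98  94  96 105 108 123 149 164 167 167 169 163 146 111  74  57  52  53
  54  54]
175 [51 53 68 87 89 88 96 98 93 91 92 91 87 74 60 53 54 53 53 55]
178 [53 53 56 62 67 72 82 88 88 89 91 92 85 73 58 54 53 54 54 53]
181 [55 53 55 55 54 63 80 86 88 90 91 90 84 75 58 54 53 52 54 55]
184 [52 54 52 54 55 63 79 87 89 90 91 91 85 72 60 55 53 55 52 53]
187 [53 54 52 52 54 64 79 87 89 89 90 89 84 72 59 54 54 53 52 52]
250 [142 127 120 104  89  85  86  86  87  89  90  88  84  78  78  81  82  82
  83  82]
253 [117 115 118 113 108 104  97  89  88  88  90  88  89  91 101 107 108 107
 107 107]
256 [107 108 109 108 108 104  95  88  88  88  89  89  88  91 101 107 108 109
 108 109]
259 [109 107 108 108 106 104  94  88  85  89  89  88  87  91 102 107 107 108
 108 108]
262 [108 108 109 108 108 103  96  89  87  89  89  90  88  91 101 107 108 108
 108 108]
265 [108 107 109 108 109 103  96  87  88  87  88  90  88  91 100 106 109 107
 109 112]
```

View pics/w4c.png

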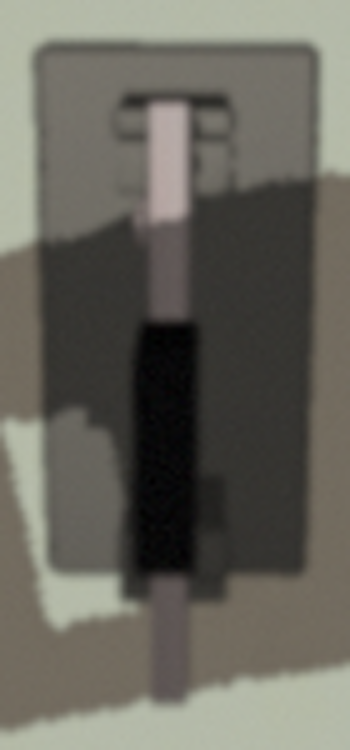

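```bash
python3 - <<'E'
from h import *
d=np.load("w2.npz");T=d["T"];c=arm.camera("wrist")
a=onz(c,T,[(273.2,150),(273.7,270)],.09);print(a,np.linalg.norm(a[0]-a[1]),a.mean(0));v=a[0]-a[1];print(np.degrees(np.arctan2(-v[0],v[1])))
b=onz(c,T,[(273.6,195),(273.6,244.5),(267.5,220),(279,220)],.118);print(b)
st=arm.read_state();print(st["position"],2*np.degrees(np.arctan2(st["tool_rot"][2],st["tool_rot"][1])))
E
```

```text
[[0.49248003 0.33844093 0.09      ]
 [0.52521907 0.21599668 0.09      ]] 0.12674556688258545 [0.50884955 0.2772188  0.09      ]
14.969520838752372
[[0.50285809 0.30291959 0.118     ]
 [0.51504443 0.25662698 0.118     ]
 [0.50347634 0.27865137 0.118     ]
 [0.5136344  0.28139276 0.118     ]]
[0.51160399 0.29967198 0.40477694] 15.055665079648618
```

The bar measures 127 mm long (128 given), centre (0.509,0.2775), yaw 15.0°, which matches the stand. I'll descend to the tab with the grasp point about 4 mm above the tab centre.

```bash
python3 -m pendant '[{"fingers":1,"dx":-0.1,"dy":-0.88,"dz":-0.3,"wx":0,"wy":0,"wz":0},{"fingers":1,"dx":0,"dy":0,"dz":-0.9,"wx":0,"wy":0,"wz":0},{"fingers":1,"dx":0,"dy":0,"dz":-0.9,"wx":0,"wy":0,"wz":0},{"fingers":1,"dx":0,"dy":0,"dz":-0.9,"wx":0,"wy":0,"wz":0},{"fingers":1,"dx":0,"dy":0,"dz":-0.9,"wx":0,"wy":0,"wz":0},{"fingers":1,"dx":0,"dy":0,"dz":-0.9,"wx":0,"wy":0,"wz":0},{"fingers":1,"dx":0,"dy":0,"dz":-0.87,"wx":0,"wy":0,"wz":0},{"fingers":1,"dx":0,"dy":0,"dz":0,"wx":0,"wy":0,"wz":0},{"fingers":1,"dx":0,"dy":0,"dz":0,"wx":0,"wy":0,"wz":0}]'
python3 - <<'E'
from h import *
st=arm.read_state();c=arm.camera("wrist");cv2.imwrite("pics/w5.png",c["img"][:,:,::-1])
c=arm.camera("scene");crop(c["img"],150,220,290,345,5,"pics/s5.png")
E
```

```text
time_s: 4.6
position: [0.5091, 0.2781, 0.2629]
tool_rot: [0.0, 0.991, 0.131, -0.001]
contact_force: [-0.5, 0.5, 0.3]
grip_width: 0.0855
```

View pics/w5.png

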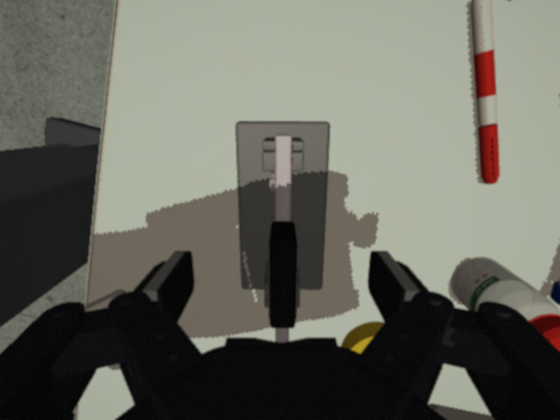

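View pics/s5.png

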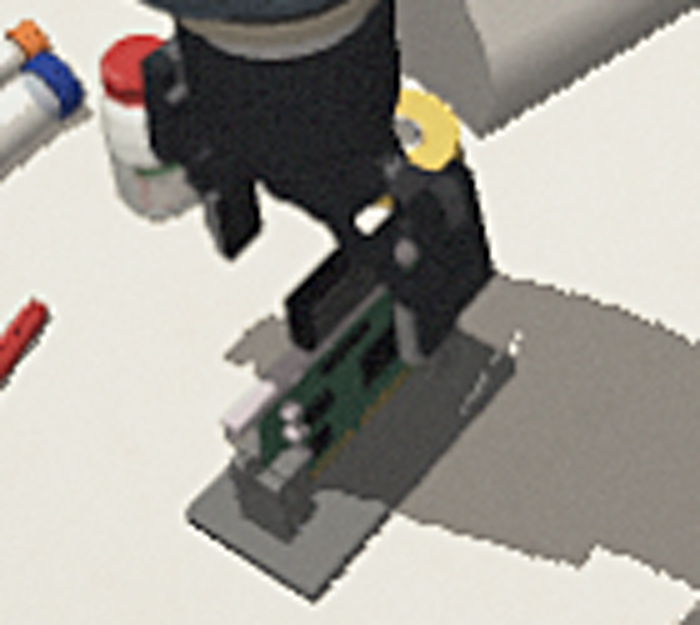

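The tab at (283,275) sits midway between the pads (192 and 370), so I'll close.

```bash
python3 -m pendant '[{"fingers":0,"dx":0,"dy":0,"dz":0,"wx":0,"wy":0,"wz":0},{"fingers":0,"dx":0,"dy":0,"dz":0,"wx":0,"wy":0,"wz":0},{"fingers":0,"dx":0,"dy":0,"dz":0,"wx":0,"wy":0,"wz":0},{"fingers":0,"dx":0,"dy":0,"dz":0,"wx":0,"wy":0,"wz":0},{"fingers":0,"dx":0,"dy":0,"dz":0,"wx":0,"wy":0,"wz":0},{"fingers":0,"dx":0,"dy":0,"dz":0,"wx":0,"wy":0,"wz":0},{"fingers":0,"dx":0,"dy":0,"dz":0,"wx":0,"wy":0,"wz":0},{"fingers":0,"dx":0,"dy":0,"dz":0,"wx":0,"wy":0,"wz":0},{"fingers":0,"dx":0,"dy":0,"dz":0,"wx":0,"wy":0,"wz":0},{"fingers":0,"dx":0,"dy":0,"dz":0,"wx":0,"wy":0,"wz":0}]' 40
python3 -m pendant '[{"fingers":0,"dx":0,"dy":0,"dz":0,"wx":0,"wy":0,"wz":0},{"fingers":0,"dx":0,"dy":0,"dz":0,"wx":0,"wy":0,"wz":0}]'
```

```text
time_s: 5.53
position: [0.5092, 0.279, 0.2632]
tool_rot: [-0.0, 0.991, 0.132, 0.0]
contact_force: [-0.1, 0.2, 3.8]
grip_width: 0.0116
time_s: 5.7
position: [0.5092, 0.2789, 0.2631]
tool_rot: [-0.0, 0.991, 0.132, 0.0]
contact_force: [0.3, 0.0, 4.3]
grip_width: 0.0111
```

It's gripped at 11 mm. I'll lift by 175 mm.

```bash
python3 -m pendant '[{"fingers":0,"dx":0,"dy":0,"dz":0.2,"wx":0,"wy":0,"wz":0},{"fingers":0,"dx":0,"dy":0,"dz":0.4,"wx":0,"wy":0,"wz":0},{"fingers":0,"dx":0,"dy":0,"dz":0.6,"wx":0,"wy":0,"wz":0},{"fingers":0,"dx":0,"dy":0,"dz":0.8,"wx":0,"wy":0,"wz":0},{"fingers":0,"dx":0,"dy":0,"dz":0.8,"wx":0,"wy":0,"wz":0},{"fingers":0,"dx":0,"dy":0,"dz":0.8,"wx":0,"wy":0,"wz":0},{"fingers":0,"dx":0,"dy":0,"dz":0.8,"wx":0,"wy":0,"wz":0},{"fingers":0,"dx":0,"dy":0,"dz":0.8,"wx":0,"wy":0,"wz":0},{"fingers":0,"dx":0,"dy":0,"dz":0.8,"wx":0,"wy":0,"wz":0},{"fingers":0,"dx":0,"dy":0,"dz":0.6,"wx":0,"wy":0,"wz":0},{"fingers":0,"dx":0,"dy":0,"dz":0.4,"wx":0,"wy":0,"wz":0},{"fingers":0,"dx":0,"dy":0,"dz":0,"wx":0,"wy":0,"wz":0},{"fingers":0,"dx":0,"dy":0,"dz":0,"wx":0,"wy":0,"wz":0}]'
python3 - <<'E'
from h import *
st=arm.read_state();c=arm.camera("wrist");cv2.imwrite("pics/w6.png",c["img"][:,:,::-1])
np.savez("w6.npz",img=c["img"],T=T_of(c,st))
print(st["position"],st["contact_force"],st["moment"],st["grip_width"])
c=arm.camera("scene");cv2.imwrite("pics/s6.png",c["img"][:,:,::-1])
E
```

```text
time_s: 6.78
position: [0.5089, 0.2788, 0.4378]
tool_rot: [0.0, 0.991, 0.132, -0.0]
contact_force: [-0.5, 0.3, -1.8]
grip_width: 0.011
[0.5088995  0.27880109 0.43784073] [-0.48908554  0.29066069 -1.83563977] [-0.03178241 -0.06423729 -0.05523143] 0.011004257440745218
```

View pics/w6.png

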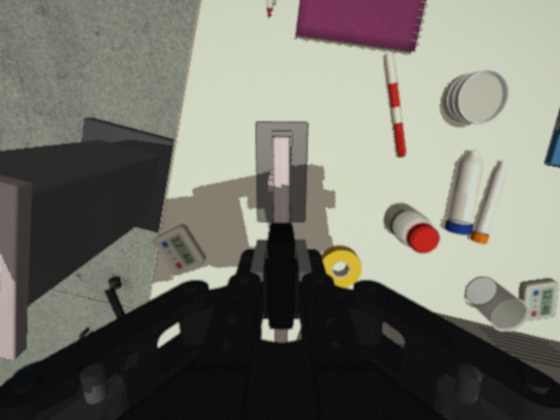

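View pics/s6.png

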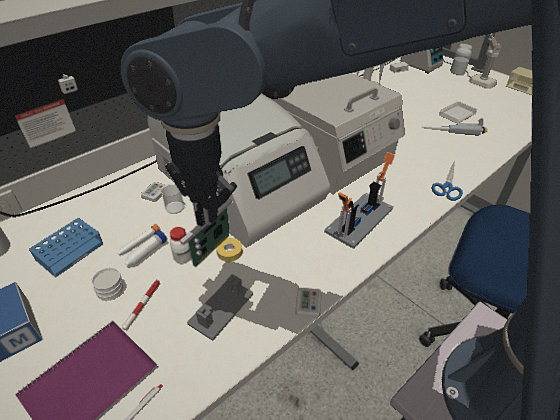

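The card is held and upright. It hides little of the bar: the +y ear is at about (281,136). Next I carry it over to the frame, with its lower edge at about 185 mm.

```bash
python3 -m pendant '[{"fingers":0,"dx":0,"dy":-0.4,"dz":0,"wx":0,"wy":0,"wz":0},{"fingers":0,"dx":0,"dy":-0.7,"dz":0,"wx":0,"wy":0,"wz":0},{"fingers":0,"dx":-0.04,"dy":-0.95,"dz":0,"wx":0,"wy":0,"wz":-0.08},{"fingers":0,"dx":-0.04,"dy":-0.95,"dz":0,"wx":0,"wy":0,"wz":-0.08},{"fingers":0,"dx":-0.04,"dy":-0.95,"dz":0,"wx":0,"wy":0,"wz":-0.08},{"fingers":0,"dx":-0.04,"dy":-0.95,"dz":0,"wx":0,"wy":0,"wz":-0.08},{"fingers":0,"dx":-0.04,"dy":-0.95,"dz":0,"wx":0,"wy":0,"wz":-0.08},{"fingers":0,"dx":-0.04,"dy":-0.95,"dz":0,"wx":0,"wy":0,"wz":-0.08},{"fingers":0,"dx":-0.04,"dy":-0.95,"dz":0,"wx":0,"wy":0,"wz":-0.08},{"fingers":0,"dx":-0.04,"dy":-0.95,"dz":0,"wx":0,"wy":0,"wz":-0.08},{"fingers":0,"dx":-0.04,"dy":-0.95,"dz":0,"wx":0,"wy":0,"wz":-0.08},{"fingers":0,"dx":-0.04,"dy":-0.95,"dz":0,"wx":0,"wy":0,"wz":-0.08},{"fingers":0,"dx":-0.04,"dy":-0.95,"dz":0,"wx":0,"wy":0,"wz":-0.08},{"fingers":0,"dx":-0.04,"dy":-0.95,"dz":0,"wx":0,"wy":0,"wz":-0.08},{"fingers":0,"dx":-0.04,"dy":-0.95,"dz":0,"wx":0,"wy":0,"wz":-0.08},{"fingers":0,"dx":-0.04,"dy":-0.95,"dz":0,"wx":0,"wy":0,"wz":-0.08},{"fingers":0,"dx":-0.04,"dy":-0.95,"dz":0,"wx":0,"wy":0,"wz":-0.08},{"fingers":0,"dx":-0.04,"dy":-0.95,"dz":0,"wx":0,"wy":0,"wz":-0.08},{"fingers":0,"dx":0,"dy":-0.7,"dz":0,"wx":0,"wy":0,"wz":0},{"fingers":0,"dx":0,"dy":-0.35,"dz":0,"wx":0,"wy":0,"wz":0}]'
python3 -m pendant '[{"fingers":0,"dx":0,"dy":0,"dz":0,"wx":0,"wy":0,"wz":0},{"fingers":0,"dx":0,"dy":0,"dz":0,"wx":0,"wy":0,"wz":0},{"fingers":0,"dx":0,"dy":0,"dz":0,"wx":0,"wy":0,"wz":0}]'
python3 - <<'E'
from h import *
st=arm.read_state();c=arm.camera("wrist");cv2.imwrite("pics/w7.png",c["img"][:,:,::-1])
np.savez("w7.npz",img=c["img"],T=T_of(c,st))
print(st["position"],2*np.degrees(np.arctan2(st["tool_rot"][2],st["tool_rot"][1])),st["contact_force"],st["moment"])
crop(c["img"],235,90,325,230,5,"pics/w7c.png")
c=arm.camera("scene");crop(c["img"],280,60,420,250,4,"pics/s7.png")
c=arm.camera("top");crop(c["img"],300,170,440,270,5,"pics/t7.png")
E
```

```text
time_s: 8.55
position: [0.4925, -0.157, 0.4372]
tool_rot: [-0.0, 0.998, 0.064, -0.001]
contact_force: [0.7, 0.5, -1.0]
grip_width: 0.0111
time_s: 8.8
position: [0.493, -0.1541, 0.4377]
tool_rot: [-0.0, 0.998, 0.065, -0.0]
contact_force: [1.7, 0.5, -1.2]
grip_width: 0.0114
[ 0.49300616 -0.15414869  0.43773161] 7.471129493607607 [ 1.69195879  0.52569034 -1.18058787] [0.06332198 0.04224622 0.00092469]
```

View pics/w7.png

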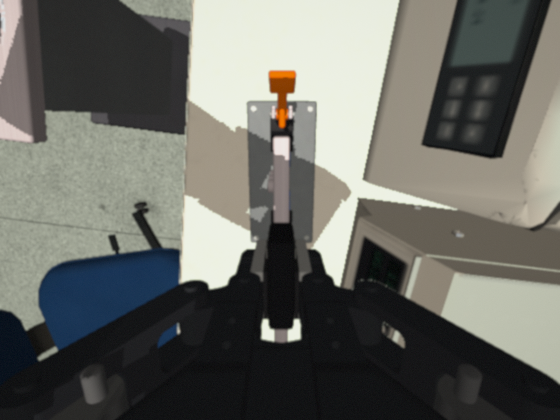

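View pics/w7c.png

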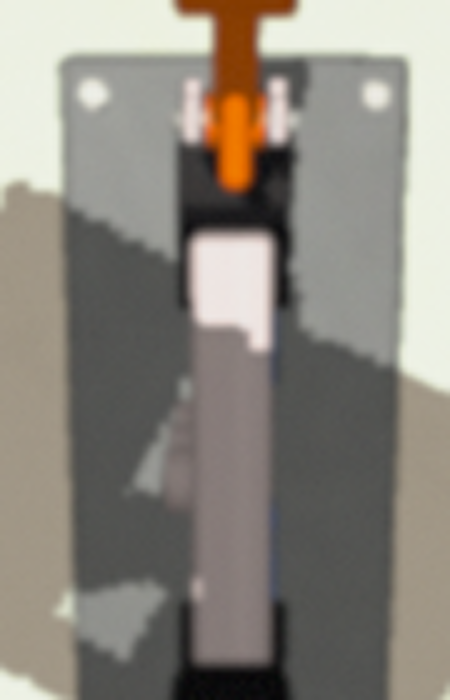

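View pics/s7.png

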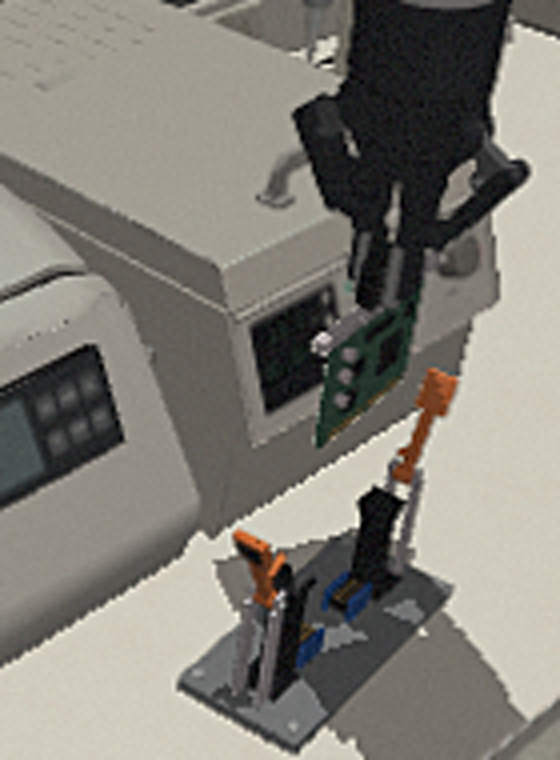

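The bar's +y ear is at about (281.5,138) and lies along the frame, and lever_l's pin is at about (282,115). I'll compare card and frame in this same picture.

```bash
python3 - <<'E'
from h import *
d=np.load("w7.npz");im=d["img"];T=d["T"];c=arm.camera("wrist")
g=cv2.cvtColor(im,cv2.COLOR_RGB2GRAY).astype(float)
F=np.array([.493,-.1565]);a=np.radians(7.3);Rf=np.array([[np.cos(a),np.sin(a)],[-np.sin(a),np.cos(a)]])
def inF(P):return (Rf@(np.asarray(P)[:,:2]-F).T).T*1000
def ed(r,lo,hi):
    s=np.abs(np.diff(g[r]));k=lo+np.argmax(s[lo:hi]);w=s[k-1:k+2];return k+.5+(w*[-1,0,1]).sum()/w.sum()
for r in range(140,220,12):
    l,h=ed(r,268,277),ed(r,285,294); p=inF(onz(c,T,[(l,r),(h,r)],.265));
    l2,h2=ed(r,244,256),ed(r,308,320);q=inF(onz(c,T,[(l2,r),(h2,r)],.012))
    print(r,l,h,"bar x",p[:,0].round(2),p[:,0].mean().round(2),"base x",q[:,0].round(1),q[:,0].mean().round(2),"y",p[0,1].round(1),q[0,1].round(1))
s=np.abs(np.diff(g[:,281]));print("bar end row",130+np.argmax(s[130:145]))
r0=130+np.argmax(s[130:145])+.5
print("bar +y end",inF(onz(c,T,[(281.5,r0)],.265)))
s=np.abs(np.diff(g[:,262]));r1=95+np.argmax(s[95:110])+.5;print("base +y edge",r1,inF(onz(c,T,[(262,r1)],.012)))
print("pin",inF(onz(c,T,[(273.5,114),(290.5,114)],.093)))
m=cv2.inRange(cv2.cvtColor(im,cv2.COLOR_RGB2HSV),(2,150,80),(20,255,255))[60:130,260:305]
ys,xs=np.where(m);print("orange rows",ys.min()+60,ys.max()+60,[ (r+60,xs[ys==r].min()+260,xs[ys==r].max()+260) for r in range(8,70,8) if (ys==r).any()])
for z in(.15,.155):print(inF(onz(c,T,[(282.5,71.5)],z)))
E
```

```text
140 272.5794701986755 289.38023952095807 bar x [-5.19  2.72] -1.23 base x [-44.8  44.5] -0.15 y 62.4 45.9
152 273.36131386861314 288.65972222222223 bar x [-4.84  2.44] -1.2 base x [-44.6  44.3] -0.15 y 56.8 30.3
164 273.4310344827586 288.4807692307692 bar x [-4.83  2.41] -1.21 base x [-45.   44.5] -0.27 y 51.0 14.3
176 268.6904761904762 288.5243902439024 bar x [-7.16  2.49] -2.34 base x [-44.7  44.7] 0.0 y 45.2 -2.0
188 268.77272727272725 288.4230769230769 bar x [-7.17  2.5 ] -2.34 base x [-44.6  44.3] -0.14 y 39.2 -18.6
200 273.52777777777777 288.3333333333333 bar x [-4.86  2.51] -1.17 base x [-45.   44.6] -0.21 y 33.1 -35.6
212 272.98387096774195 288.6744186046512 bar x [-5.16  2.74] -1.21 base x [-44.7  44.1] -0.32 y 26.8 -53.1
bar end row 135
bar +y end [[-0.99498676 64.45593214]]
base +y edge 100.5 [[-24.78511842  95.07292402]]
pin [[-8.49087541 77.22022511]
 [ 8.83331849 77.26649739]]
orange rows 71 128 [(76, np.int64(269), np.int64(294)), (84, np.int64(271), np.int64(293)), (92, np.int64(277), np.int64(290)), (100, np.int64(278), np.int64(285)), (108, np.int64(278), np.int64(286)), (116, np.int64(276), np.int64(287)), (124, np.int64(278), np.int64(285))]
[[  0.12734047 109.06807374]]
[[9.37913843e-02 1.08337927e+02]]
```

```bash
python3 - <<'E'
from h import *
d=np.load("w7.npz");im=d["img"];T=d["T"];c=arm.camera("wrist")
crop(im,235,225,325,355,5,"pics/w7d.png")
g=cv2.cvtColor(im,cv2.COLOR_RGB2GRAY).astype(float)
F=np.array([.493,-.1565]);a=np.radians(7.3);Rf=np.array([[np.cos(a),np.sin(a)],[-np.sin(a),np.cos(a)]])
def inF(P):return (Rf@(np.asarray(P)[:,:2]-F).T).T*1000
for x,lo,hi in((255,233,248),(305,233,248),(277,335,350),(281,335,350),(285,335,350)):
    s=np.abs(np.diff(g[:,x]));r=lo+np.argmax(s[lo:hi])+.5
    print(x,r,inF(onz(c,T,[(x,r)],.012 if hi<300 else .265)))
E
```

```text
255 235.5 [[-37.47239101 -88.40539718]]
305 239.5 [[ 34.43639288 -94.43893391]]
277 341.5 [[ -3.19965704 -51.61040008]]
281 342.5 [[ -0.88621632 -52.30501758]]
285 341.5 [[  1.42320455 -51.60356557]]
```

View pics/w7d.png

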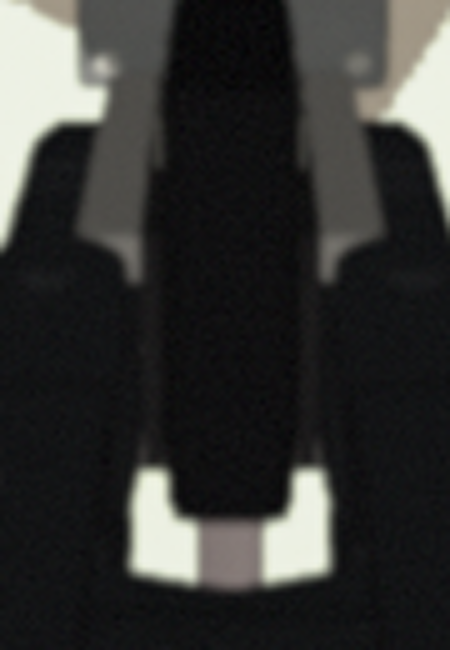

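View pics/t7.png

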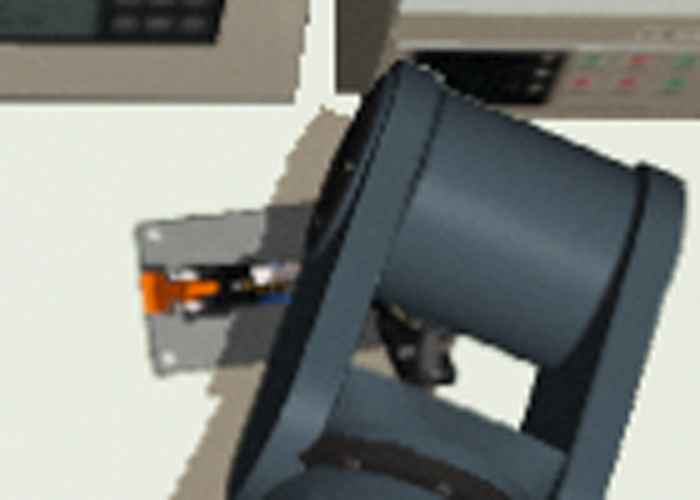

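The base's -y edge is at row about 242, so in this view the frame middle is about 1.6 mm toward -y of my estimate. The card is then about +1.5 to 2 mm in y and -1 mm in x relative to it. I'll correct by about +1.0 mm x and -1.4 mm y while descending to just above the lead-in.

```bash
python3 -m pendant '[{"fingers":0,"dx":0.04,"dy":-0.056,"dz":-0.3,"wx":0,"wy":0,"wz":-0.02},{"fingers":0,"dx":0,"dy":0,"dz":-0.6,"wx":0,"wy":0,"wz":0},{"fingers":0,"dx":0,"dy":0,"dz":-0.7,"wx":0,"wy":0,"wz":0},{"fingers":0,"dx":0,"dy":0,"dz":-0.7,"wx":0,"wy":0,"wz":0},{"fingers":0,"dx":0,"dy":0,"dz":-0.6,"wx":0,"wy":0,"wz":0},{"fingers":0,"dx":0,"dy":0,"dz":-0.4,"wx":0,"wy":0,"wz":0},{"fingers":0,"dx":0,"dy":0,"dz":-0.2,"wx":0,"wy":0,"wz":0},{"fingers":0,"dx":0,"dy":0,"dz":0,"wx":0,"wy":0,"wz":0},{"fingers":0,"dx":0,"dy":0,"dz":0,"wx":0,"wy":0,"wz":0},{"fingers":0,"dx":0,"dy":0,"dz":0,"wx":0,"wy":0,"wz":0}]'
python3 - <<'E'
from h import *
st=arm.read_state();c=arm.camera("wrist");
np.savez("w8.npz",img=c["img"],T=T_of(c,st))
print(st["position"],2*np.degrees(np.arctan2(st["tool_rot"][2],st["tool_rot"][1])),st["contact_force"],st["moment"])
crop(c["img"],225,30,335,230,3.5,"pics/w8c.png")
c=arm.camera("scene");crop(c["img"],310,90,410,250,5,"pics/s8.png")
E
```

```text
time_s: 9.88
position: [0.4943, -0.1563, 0.3512]
tool_rot: [0.0, 0.998, 0.064, 0.001]
contact_force: [-0.1, 0.4, -0.8]
grip_width: 0.0112
[ 0.4942992  -0.15633412  0.35121095] 7.321898759890714 [-0.1212593   0.44351065 -0.84898208] [-0.0039214  -0.01508688 -0.00570841]
```

View pics/w8c.png

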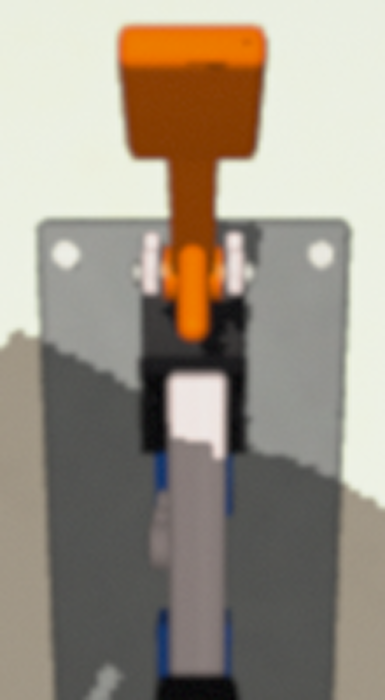

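View pics/s8.png

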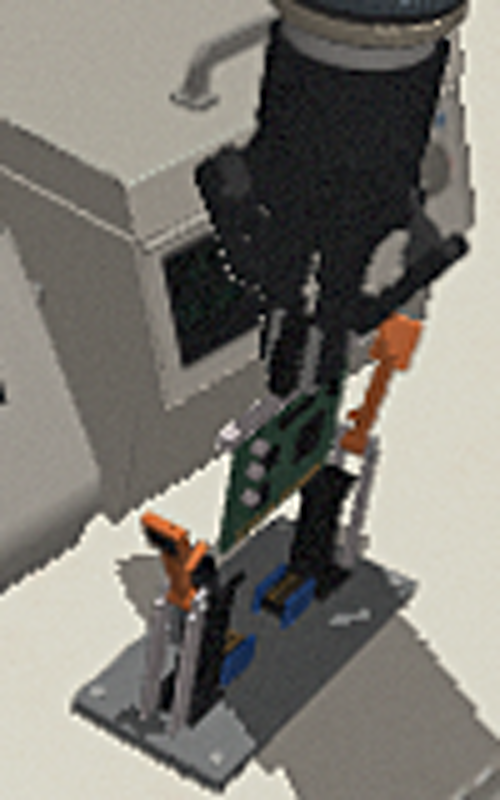

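```bash
python3 - <<'E'
from h import *
d=np.load("w8.npz");T=d["T"];c=arm.camera("wrist")
F=np.array([.493,-.1565]);a=np.radians(7.3);Rf=np.array([[np.cos(a),np.sin(a)],[-np.sin(a),np.cos(a)]])
def inF(P):return ((Rf@(np.asarray(P)[:,:2]-F).T).T*1000).round(2)
q=lambda x,y:(225+x/3.5,30+y/3.5)
print("bar end",inF(onz(c,T,[q(196.5,372),q(197,600)],.178)))
print("pin l/r",inF(onz(c,T,[q(136,270),q(250,270)],.093)))
print("base",inF(onz(c,T,[q(65,219),q(320,219),q(40,300),q(347,300)],.012)))
print("guide top outer",inF(onz(c,T,[q(143,357),q(244,357)],.088)))
print("blue",inF(onz(c,T,[q(158,640),q(232,640)],.027)))
E
```

```text
bar end [[ 0.27 61.55]
 [ 0.35 29.72]]
pin l/r [[-12.05  77.89]
 [ 11.85  77.89]]
base [[-35.94  94.67]
 [ 35.68  94.69]
 [-43.82  72.81]
 [ 44.12  72.82]]
guide top outer [[-11.04  59.92]
 [ 11.06  59.92]]
blue [[-10.5  -24.57]
 [ 11.54 -24.59]]
```

In this view the card sits +0.3 mm in x and about -0.4 to -1.6 mm in y from the frame, within play. A small +y trim, then slowly into the guides.

```bash
python3 -m pendant '[{"fingers":0,"dx":-0.01,"dy":0.03,"dz":-0.1,"wx":0,"wy":0,"wz":0},{"fingers":0,"dx":0,"dy":0,"dz":-0.2,"wx":0,"wy":0,"wz":0},{"fingers":0,"dx":0,"dy":0,"dz":-0.2,"wx":0,"wy":0,"wz":0},{"fingers":0,"dx":0,"dy":0,"dz":-0.2,"wx":0,"wy":0,"wz":0},{"fingers":0,"dx":0,"dy":0,"dz":-0.2,"wx":0,"wy":0,"wz":0},{"fingers":0,"dx":0,"dy":0,"dz":-0.1,"wx":0,"wy":0,"wz":0},{"fingers":0,"dx":0,"dy":0,"dz":0,"wx":0,"wy":0,"wz":0},{"fingers":0,"dx":0,"dy":0,"dz":0,"wx":0,"wy":0,"wz":0}]'
python3 -m pendant '[{"fingers":0,"dx":0,"dy":0,"dz":-0.1,"wx":0,"wy":0,"wz":0},{"fingers":0,"dx":0,"dy":0,"dz":-0.1,"wx":0,"wy":0,"wz":0},{"fingers":0,"dx":0,"dy":0,"dz":-0.1,"wx":0,"wy":0,"wz":0},{"fingers":0,"dx":0,"dy":0,"dz":0,"wx":0,"wy":0,"wz":0},{"fingers":0,"dx":0,"dy":0,"dz":0,"wx":0,"wy":0,"wz":0}]'
```

```text
time_s: 10.7
position: [0.4939, -0.1555, 0.3253]
tool_rot: [-0.0, 0.998, 0.064, -0.0]
contact_force: [0.3, 0.5, -1.6]
grip_width: 0.0117
time_s: 11.12
position: [0.4938, -0.1555, 0.3178]
tool_rot: [-0.0, 0.998, 0.064, -0.0]
contact_force: [0.0, -0.9, -1.4]
grip_width: 0.0114
```

The card's lower edge is at about 65 mm, in the slots and free of side load.

```bash
python3 -m pendant '[{"fingers":0,"dx":0,"dy":0,"dz":-0.15,"wx":0,"wy":0,"wz":0},{"fingers":0,"dx":0,"dy":0,"dz":-0.15,"wx":0,"wy":0,"wz":0},{"fingers":0,"dx":0,"dy":0,"dz":-0.15,"wx":0,"wy":0,"wz":0},{"fingers":0,"dx":0,"dy":0,"dz":-0.15,"wx":0,"wy":0,"wz":0},{"fingers":0,"dx":0,"dy":0,"dz":0,"wx":0,"wy":0,"wz":0},{"fingers":0,"dx":0,"dy":0,"dz":0,"wx":0,"wy":0,"wz":0}]'
python3 -m pendant '[{"fingers":0,"dx":0,"dy":0,"dz":-0.15,"wx":0,"wy":0,"wz":0},{"fingers":0,"dx":0,"dy":0,"dz":-0.15,"wx":0,"wy":0,"wz":0},{"fingers":0,"dx":0,"dy":0,"dz":-0.15,"wx":0,"wy":0,"wz":0},{"fingers":0,"dx":0,"dy":0,"dz":0,"wx":0,"wy":0,"wz":0},{"fingers":0,"dx":0,"dy":0,"dz":0,"wx":0,"wy":0,"wz":0}]'
```

```text
time_s: 11.62
position: [0.4938, -0.1555, 0.3026]
tool_rot: [-0.0, 0.998, 0.064, -0.0]
contact_force: [0.3, 0.5, -1.2]
grip_width: 0.0116
time_s: 12.03
position: [0.4938, -0.1555, 0.2914]
tool_rot: [-0.0, 0.998, 0.064, -0.0]
contact_force: [-0.0, -0.4, -1.0]
grip_width: 0.0114
```

```bash
python3 -m pendant '[{"fingers":0,"dx":0,"dy":0,"dz":-0.1,"wx":0,"wy":0,"wz":0},{"fingers":0,"dx":0,"dy":0,"dz":-0.1,"wx":0,"wy":0,"wz":0},{"fingers":0,"dx":0,"dy":0,"dz":-0.1,"wx":0,"wy":0,"wz":0},{"fingers":0,"dx":0,"dy":0,"dz":0,"wx":0,"wy":0,"wz":0},{"fingers":0,"dx":0,"dy":0,"dz":0,"wx":0,"wy":0,"wz":0}]'
python3 -m pendant '[{"fingers":0,"dx":0,"dy":0,"dz":-0.06,"wx":0,"wy":0,"wz":0},{"fingers":0,"dx":0,"dy":0,"dz":0,"wx":0,"wy":0,"wz":0},{"fingers":0,"dx":0,"dy":0,"dz":0,"wx":0,"wy":0,"wz":0}]'; python3 -c "
from station import arm;print(arm.read_state()['moment'])"
python3 -m pendant '[{"fingers":0,"dx":0,"dy":0,"dz":-0.04,"wx":0,"wy":0,"wz":0},{"fingers":0,"dx":0,"dy":0,"dz":0,"wx":0,"wy":0,"wz":0},{"fingers":0,"dx":0,"dy":0,"dz":0,"wx":0,"wy":0,"wz":0}]'; python3 -c "
from station import arm;print(arm.read_state()['moment'])"
```

```text
time_s: 12.45
position: [0.4938, -0.1555, 0.284]
tool_rot: [-0.0, 0.998, 0.064, -0.0]
contact_force: [0.5, -0.2, -0.2]
grip_width: 0.0117
time_s: 12.7
position: [0.4938, -0.1555, 0.2827]
tool_rot: [0.0, 0.998, 0.064, -0.0]
contact_force: [0.9, 0.7, -1.2]
grip_width: 0.011
[-0.00399067 -0.02991671  0.01173644]
time_s: 12.95
position: [0.4938, -0.1555, 0.2817]
tool_rot: [-0.0, 0.998, 0.064, -0.0]
contact_force: [0.4, 0.0, -1.6]
grip_width: 0.0114
[-0.00518851  0.01645682 -0.035356  ]
```

```bash
python3 -m pendant '[{"fingers":0,"dx":0,"dy":0,"dz":-0.04,"wx":0,"wy":0,"wz":0},{"fingers":0,"dx":0,"dy":0,"dz":0,"wx":0,"wy":0,"wz":0},{"fingers":0,"dx":0,"dy":0,"dz":0,"wx":0,"wy":0,"wz":0}]'; python3 -c "
from station import arm;print(arm.read_state()['moment'])"
```

```text
time_s: 13.2
position: [0.4938, -0.1555, 0.2806]
tool_rot: [-0.0, 0.998, 0.064, -0.0]
contact_force: [0.1, -0.5, 0.0]
grip_width: 0.0113
[-0.00612934  0.02552948  0.0117807 ]
```

```bash
python3 -m pendant '[{"fingers":0,"dx":0,"dy":0,"dz":-0.03,"wx":0,"wy":0,"wz":0},{"fingers":0,"dx":0,"dy":0,"dz":0,"wx":0,"wy":0,"wz":0},{"fingers":0,"dx":0,"dy":0,"dz":0,"wx":0,"wy":0,"wz":0}]'; python3 -c "
from station import arm;print(arm.read_state()['moment'])"
```

```text
time_s: 13.45
position: [0.4938, -0.1555, 0.2799]
tool_rot: [-0.0, 0.998, 0.064, -0.0]
contact_force: [0.5, -0.3, -1.3]
grip_width: 0.0113
[-0.01723022 -0.03544895  0.00587182]
```

```bash
python3 -m pendant '[{"fingers":0,"dx":0,"dy":0,"dz":-0.03,"wx":0,"wy":0,"wz":0},{"fingers":0,"dx":0,"dy":0,"dz":0,"wx":0,"wy":0,"wz":0},{"fingers":0,"dx":0,"dy":0,"dz":0,"wx":0,"wy":0,"wz":0}]'; python3 -c "
from station import arm;print(arm.read_state()['moment'])"
```

```text
time_s: 13.7
position: [0.4939, -0.1555, 0.2795]
tool_rot: [0.0, 0.998, 0.064, 0.0]
contact_force: [-1.4, -0.4, 3.0]
grip_width: 0.0118
[0.00298864 0.22803241 0.0266678 ]
```

Contact: the vertical force jumped from -1.3 to +3.0 N with the lower edge at about 26.3 mm. One more tiny step to see whether both sides bear.

```bash
python3 -m pendant '[{"fingers":0,"dx":0,"dy":0,"dz":-0.012,"wx":0,"wy":0,"wz":0},{"fingers":0,"dx":0,"dy":0,"dz":0,"wx":0,"wy":0,"wz":0},{"fingers":0,"dx":0,"dy":0,"dz":0,"wx":0,"wy":0,"wz":0}]'; python3 -c "
from station import arm;print(arm.read_state()['moment'])"
```

```text
time_s: 13.95
position: [0.494, -0.1556, 0.2794]
tool_rot: [0.0, 0.998, 0.064, 0.0]
contact_force: [-0.6, 0.5, 8.4]
grip_width: 0.0112
[ 0.1176316   0.35703787 -0.0153456 ]
```

The force is now 8.4 N, so this is a firm touch just under the yield load. The moment suggests the +y block bears first. I'll back off slightly to unload it, then open a little.

```bash
python3 -m pendant '[{"fingers":0,"dx":0,"dy":0,"dz":0.012,"wx":0,"wy":0,"wz":0},{"fingers":0,"dx":0,"dy":0,"dz":0,"wx":0,"wy":0,"wz":0},{"fingers":0,"dx":0,"dy":0,"dz":0,"wx":0,"wy":0,"wz":0},{"fingers":0,"dx":0,"dy":0,"dz":0,"wx":0,"wy":0,"wz":0}]' 20;python3 -c "
from station import arm;print(arm.read_state()['moment'])"
```

```text
time_s: 14.28
position: [0.4939, -0.1556, 0.2795]
tool_rot: [0.0, 0.998, 0.064, 0.0]
contact_force: [-0.4, 0.4, 5.6]
grip_width: 0.0114
[0.03545718 0.20128294 0.02717741]
```

```bash
python3 -m pendant '[{"fingers":0,"dx":0,"dy":0,"dz":0.016,"wx":0,"wy":0,"wz":0},{"fingers":0,"dx":0,"dy":0,"dz":0,"wx":0,"wy":0,"wz":0},{"fingers":0,"dx":0,"dy":0,"dz":0,"wx":0,"wy":0,"wz":0}]';python3 -c "
from station import arm;print(arm.read_state()['moment'])"
```

```text
time_s: 14.53
position: [0.4938, -0.1555, 0.2795]
tool_rot: [0.0, 0.998, 0.064, -0.0]
contact_force: [-0.2, -0.8, 1.3]
grip_width: 0.0112
[-0.00048278  0.04816215  0.01673174]
```

The load is down to about 2.5 N, so I'll release by opening a little.

```bash
python3 -m pendant '[{"fingers":0.3,"dx":0,"dy":0,"dz":0,"wx":0,"wy":0,"wz":0},{"fingers":0.3,"dx":0,"dy":0,"dz":0,"wx":0,"wy":0,"wz":0},{"fingers":0.3,"dx":0,"dy":0,"dz":0,"wx":0,"wy":0,"wz":0},{"fingers":0.3,"dx":0,"dy":0,"dz":0,"wx":0,"wy":0,"wz":0},{"fingers":0.3,"dx":0,"dy":0,"dz":0,"wx":0,"wy":0,"wz":0},{"fingers":0.3,"dx":0,"dy":0,"dz":0,"wx":0,"wy":0,"wz":0},{"fingers":0.3,"dx":0,"dy":0,"dz":0,"wx":0,"wy":0,"wz":0}]'
python3 - <<'E'
from h import *
st=arm.read_state();c=arm.camera("wrist");cv2.imwrite("pics/w9.png",c["img"][:,:,::-1])
c=arm.camera("scene");crop(c["img"],310,90,410,250,5,"pics/s9.png")
E
```

```text
time_s: 15.12
position: [0.4938, -0.1555, 0.2796]
tool_rot: [0.0, 0.998, 0.064, 0.0]
contact_force: [0.2, -0.7, -0.6]
grip_width: 0.0255
```

View pics/w9.png

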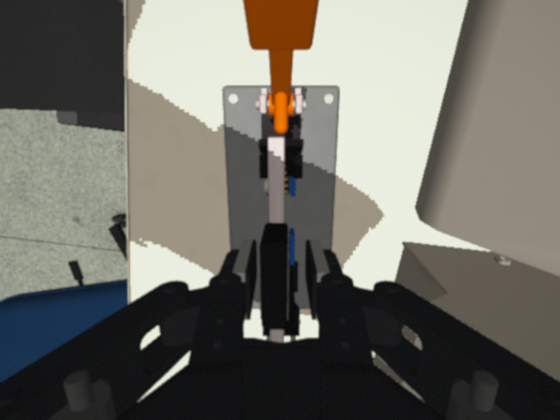

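View pics/s9.png

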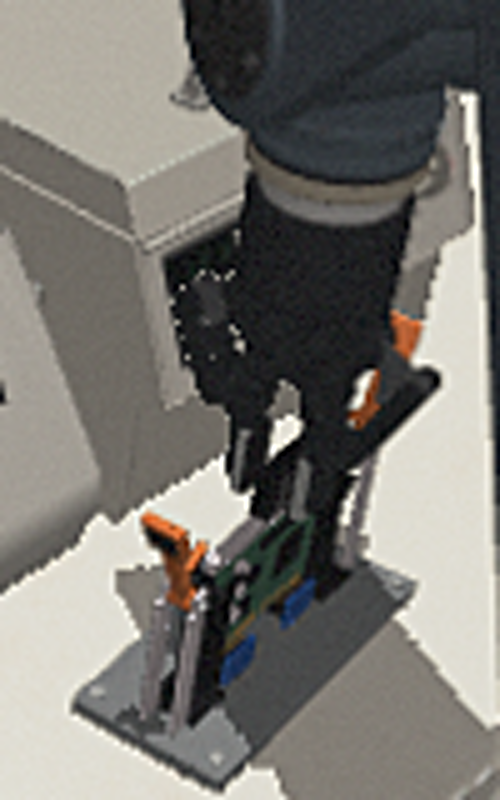

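Released: the pads stand clear either side of the tab (x 255 and 306, tab 262–288). The card is in both guides, leaning slightly within slot play. Both levers are open. I'll rise straight up, then go to the outer side of lever_l with the fingers shut.

```bash
python3 -m pendant '[{"fingers":0.3,"dx":0,"dy":0,"dz":0.2,"wx":0,"wy":0,"wz":0},{"fingers":0.3,"dx":0,"dy":0,"dz":0.5,"wx":0,"wy":0,"wz":0},{"fingers":0.3,"dx":0,"dy":0,"dz":0.9,"wx":0,"wy":0,"wz":0},{"fingers":0.3,"dx":0,"dy":0,"dz":1,"wx":0,"wy":0,"wz":0},{"fingers":0.3,"dx":0,"dy":0,"dz":1,"wx":0,"wy":0,"wz":0},{"fingers":0,"dx":-0.12,"dy":0.9,"dz":0,"wx":0,"wy":0,"wz":0},{"fingers":0,"dx":-0.12,"dy":0.9,"dz":0,"wx":0,"wy":0,"wz":0},{"fingers":0,"dx":-0.12,"dy":0.9,"dz":0,"wx":0,"wy":0,"wz":0},{"fingers":0,"dx":-0.12,"dy":0.9,"dz":0,"wx":0,"wy":0,"wz":0},{"fingers":0,"dx":-0.12,"dy":0.9,"dz":0,"wx":0,"wy":0,"wz":0},{"fingers":0,"dx":-0.12,"dy":0.9,"dz":0,"wx":0,"wy":0,"wz":0},{"fingers":0,"dx":0,"dy":0,"dz":0,"wx":0,"wy":0,"wz":0},{"fingers":0,"dx":0,"dy":0,"dz":0,"wx":0,"wy":0,"wz":0},{"fingers":0,"dx":0,"dy":0,"dz":0,"wx":0,"wy":0,"wz":0}]'
python3 - <<'E'
from h import *
st=arm.read_state();c=arm.camera("wrist");cv2.imwrite("pics/w10.png",c["img"][:,:,::-1])
np.savez("w10.npz",img=c["img"],T=T_of(c,st));print(st["position"],st["grip_width"])
c=arm.camera("scene");crop(c["img"],310,90,410,250,5,"pics/s10.png")
c=arm.camera("top");crop(c["img"],310,190,430,260,6.5,"pics/t10.png")
E
```

```text
time_s: 16.38
position: [0.4759, -0.0208, 0.3699]
tool_rot: [0.0, 0.998, 0.064, 0.0]
contact_force: [-1.0, -0.5, -0.5]
grip_width: 0.0002
[ 0.47590671 -0.02077141  0.36989358] 0.00018727140601907598
```

View pics/w10.png

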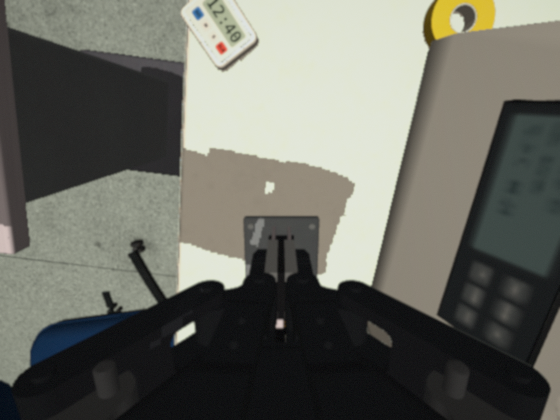

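View pics/s10.png

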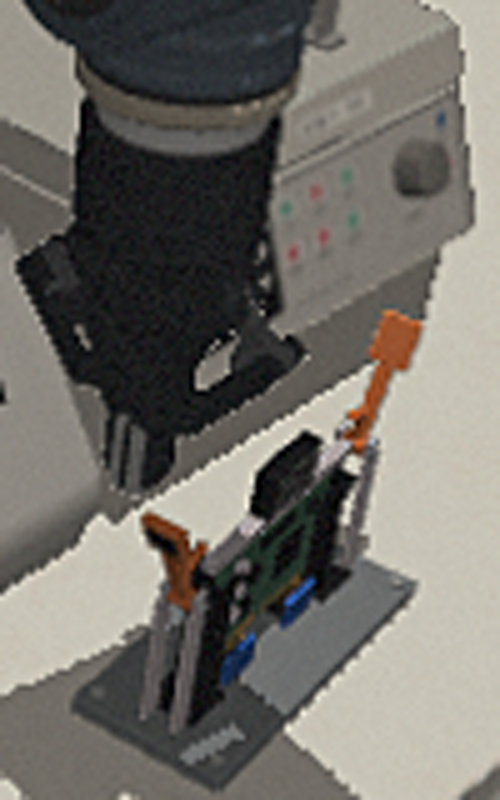

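View pics/t10.png

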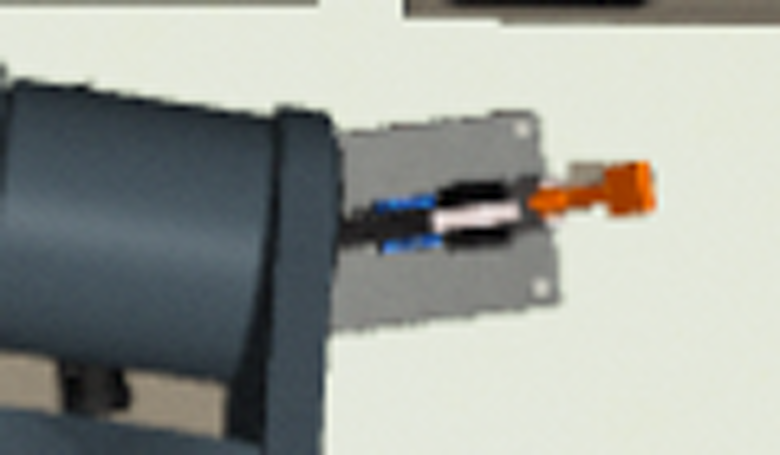

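The card stands upright in the guides with its ears above them, lever_r is open, and the closed fingers are outside lever_l. I'll descend and begin swinging lever_l in, to about 0.4 rad first.

```bash
python3 -m pendant '[{"fingers":0,"dx":0,"dy":0,"dz":-0.6,"wx":0,"wy":0,"wz":0},{"fingers":0,"dx":0,"dy":0,"dz":-0.8,"wx":0,"wy":0,"wz":0},{"fingers":0,"dx":0,"dy":0,"dz":-0.6,"wx":0,"wy":0,"wz":0},{"fingers":0,"dx":0,"dy":0,"dz":-0.2,"wx":0,"wy":0,"wz":0},{"fingers":0,"dx":0,"dy":0,"dz":0,"wx":0,"wy":0,"wz":0},{"fingers":0,"dx":0,"dy":0,"dz":0,"wx":0,"wy":0,"wz":0}]'
python3 -m pendant '[{"fingers":0,"dx":0.032,"dy":-0.25,"dz":0,"wx":0,"wy":0,"wz":0},{"fingers":0,"dx":0.032,"dy":-0.25,"dz":0,"wx":0,"wy":0,"wz":0},{"fingers":0,"dx":0.032,"dy":-0.25,"dz":0,"wx":0,"wy":0,"wz":0}]'
python3 -m pendant '[{"fingers":0,"dx":0.032,"dy":-0.25,"dz":0,"wx":0,"wy":0,"wz":0},{"fingers":0,"dx":0.032,"dy":-0.25,"dz":0,"wx":0,"wy":0,"wz":0},{"fingers":0,"dx":0,"dy":0,"dz":0,"wx":0,"wy":0,"wz":0}]'
python3 - <<'E'
from h import *
c=arm.camera("scene");crop(c["img"],310,90,410,250,5,"pics/s11.png")
E
```

```text
time_s: 17.03
position: [0.4761, -0.0208, 0.315]
tool_rot: [0.0, 0.998, 0.064, 0.0]
contact_force: [0.6, -0.1, 0.5]
grip_width: -0.0003
time_s: 17.28
position: [0.4785, -0.0399, 0.3153]
tool_rot: [0.0, 0.998, 0.064, 0.001]
contact_force: [-0.3, 3.7, 2.0]
grip_width: 0.0
time_s: 17.53
position: [0.48, -0.0529, 0.3148]
tool_rot: [0.0, 0.998, 0.063, 0.0]
contact_force: [-0.8, -0.0, -0.1]
grip_width: -0.0002
```

View pics/s11.png

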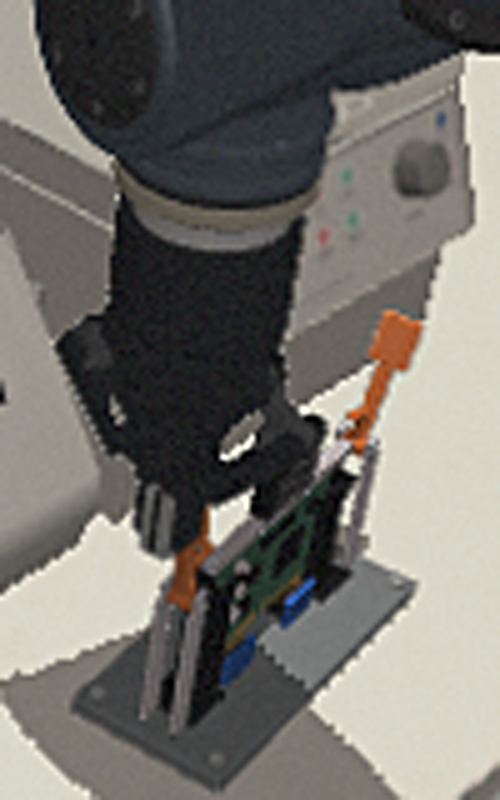

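lever_l is swinging in under light force. I'll continue it to about 0.2 rad, just past first contact with the ear.

```bash
python3 -m pendant '[{"fingers":0,"dx":0.02,"dy":-0.15,"dz":0.03,"wx":0,"wy":0,"wz":0},{"fingers":0,"dx":0.02,"dy":-0.15,"dz":0.03,"wx":0,"wy":0,"wz":0},{"fingers":0,"dx":0,"dy":0,"dz":0,"wx":0,"wy":0,"wz":0}]'
python3 -m pendant '[{"fingers":0,"dx":0.016,"dy":-0.12,"dz":0.03,"wx":0,"wy":0,"wz":0},{"fingers":0,"dx":0.016,"dy":-0.12,"dz":0.03,"wx":0,"wy":0,"wz":0},{"fingers":0,"dx":0,"dy":0,"dz":0,"wx":0,"wy":0,"wz":0}]'
python3 -m pendant '[{"fingers":0,"dx":0.01,"dy":-0.08,"dz":0.03,"wx":0,"wy":0,"wz":0},{"fingers":0,"dx":0,"dy":0,"dz":0,"wx":0,"wy":0,"wz":0}]'
```

```text
time_s: 17.83
position: [0.4809, -0.0597, 0.3161]
tool_rot: [0.0, 0.998, 0.064, -0.0]
contact_force: [-0.7, -1.0, -0.0]
grip_width: 0.0003
time_s: 18.08
position: [0.4817, -0.0656, 0.3177]
tool_rot: [0.0, 0.998, 0.064, 0.0]
contact_force: [-0.3, 0.8, 0.7]
grip_width: 0.0003
time_s: 18.25
position: [0.4819, -0.0674, 0.3184]
tool_rot: [-0.0, 0.998, 0.064, -0.0]
contact_force: [-0.9, 1.3, 0.2]
grip_width: 0.0002
```

lever_l is at about 0.23 rad and light. Now lever_r: back off, up, across over the card, and down outside it.

```bash
python3 -m pendant '[{"fingers":0,"dx":-0.02,"dy":0.16,"dz":0,"wx":0,"wy":0,"wz":0},{"fingers":0,"dx":0,"dy":0,"dz":0.7,"wx":0,"wy":0,"wz":0},{"fingers":0,"dx":0,"dy":0,"dz":0.9,"wx":0,"wy":0,"wz":0},{"fingers":0,"dx":0,"dy":0,"dz":0.6,"wx":0,"wy":0,"wz":0},{"fingers":0,"dx":0.118,"dy":-0.92,"dz":0,"wx":0,"wy":0,"wz":0},{"fingers":0,"dx":0.118,"dy":-0.92,"dz":0,"wx":0,"wy":0,"wz":0},{"fingers":0,"dx":0.118,"dy":-0.92,"dz":0,"wx":0,"wy":0,"wz":0},{"fingers":0,"dx":0.118,"dy":-0.92,"dz":0,"wx":0,"wy":0,"wz":0},{"fingers":0,"dx":0.118,"dy":-0.92,"dz":0,"wx":0,"wy":0,"wz":0},{"fingers":0,"dx":0.118,"dy":-0.92,"dz":0,"wx":0,"wy":0,"wz":0},{"fingers":0,"dx":0.118,"dy":-0.92,"dz":0,"wx":0,"wy":0,"wz":0},{"fingers":0,"dx":0.118,"dy":-0.92,"dz":0,"wx":0,"wy":0,"wz":0},{"fingers":0,"dx":0.118,"dy":-0.92,"dz":0,"wx":0,"wy":0,"wz":0},{"fingers":0,"dx":0.118,"dy":-0.92,"dz":0,"wx":0,"wy":0,"wz":0},{"fingers":0,"dx":0.02,"dy":-0.2,"dz":0,"wx":0,"wy":0,"wz":0},{"fingers":0,"dx":0,"dy":0,"dz":0,"wx":0,"wy":0,"wz":0},{"fingers":0,"dx":0,"dy":0,"dz":0,"wx":0,"wy":0,"wz":0}]'
python3 - <<'E'
from h import *
st=arm.read_state();c=arm.camera("wrist");cv2.imwrite("pics/w12.png",c["img"][:,:,::-1]);np.savez("w12.npz",img=c["img"],T=T_of(c,st))
d=(st["position"][:2]-[.493,-.157]);print(d[0]*.9919+d[1]*.1271,-d[0]*.1271+d[1]*.9919)
c=arm.camera("scene");crop(c["img"],310,90,430,250,5,"pics/s12.png")
E
```

```text
time_s: 19.67
position: [0.5113, -0.2977, 0.3732]
tool_rot: [-0.0, 0.998, 0.064, -0.0]
contact_force: [-0.8, 0.7, 0.5]
grip_width: -0.0001
0.00029614468874031644 -0.14189943584805753
```

View pics/w12.png

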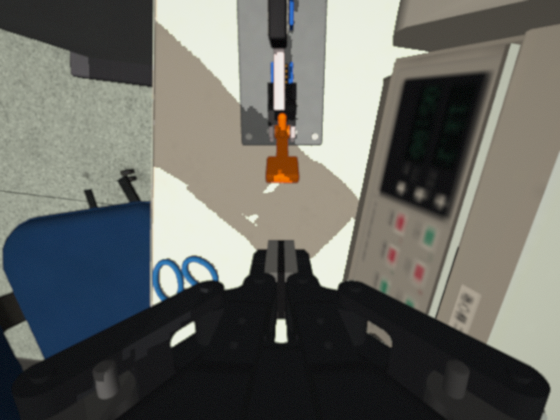

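View pics/s12.png

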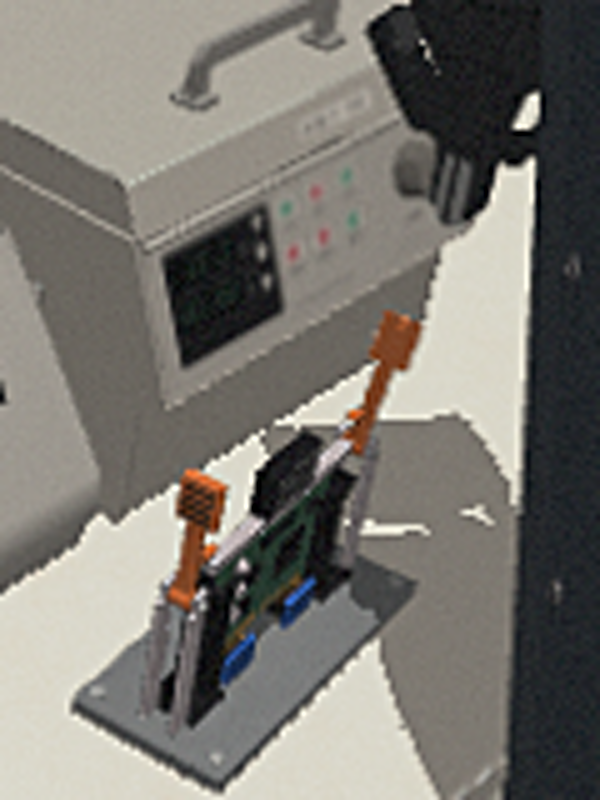

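lever_l stands roughly upright, lever_r is still open, and the fingers are 142 mm out, beyond it. Before descending I'll check the clearance to the instrument front.

```bash
python3 - <<'E'
from h import *
c=arm.camera("top");T=T_of(c)
for z in(0,.1,.2,.3):print(z,onz(c,T,[(372,190),(475,194),(420,193)],z).round(3)[:,:2].tolist())
E
```

```text
0 [[0.599, -0.191], [0.59, -0.508], [0.591, -0.336]]
0.1 [[0.588, -0.174], [0.58, -0.471], [0.581, -0.31]]
0.2 [[0.577, -0.157], [0.57, -0.434], [0.571, -0.284]]
0.3 [[0.567, -0.14], [0.56, -0.397], [0.561, -0.258]]
```

The instrument front is at x ≥ 0.565 and the gripper reaches about 0.56, so it clears. Descend and swing lever_r in.

```bash
python3 -m pendant '[{"fingers":0,"dx":0,"dy":0,"dz":-0.6,"wx":0,"wy":0,"wz":0},{"fingers":0,"dx":0,"dy":0,"dz":-0.9,"wx":0,"wy":0,"wz":0},{"fingers":0,"dx":0,"dy":0,"dz":-0.6,"wx":0,"wy":0,"wz":0},{"fingers":0,"dx":0,"dy":0,"dz":-0.2,"wx":0,"wy":0,"wz":0},{"fingers":0,"dx":0,"dy":0,"dz":0,"wx":0,"wy":0,"wz":0},{"fingers":0,"dx":-0.032,"dy":0.25,"dz":0,"wx":0,"wy":0,"wz":0},{"fingers":0,"dx":-0.032,"dy":0.25,"dz":0,"wx":0,"wy":0,"wz":0},{"fingers":0,"dx":-0.032,"dy":0.25,"dz":0,"wx":0,"wy":0,"wz":0}]'
python3 -m pendant '[{"fingers":0,"dx":-0.032,"dy":0.25,"dz":0,"wx":0,"wy":0,"wz":0},{"fingers":0,"dx":-0.032,"dy":0.25,"dz":0,"wx":0,"wy":0,"wz":0},{"fingers":0,"dx":-0.032,"dy":0.25,"dz":0,"wx":0,"wy":0,"wz":0},{"fingers":0,"dx":0,"dy":0,"dz":0,"wx":0,"wy":0,"wz":0}]'
python3 -m pendant '[{"fingers":0,"dx":-0.02,"dy":0.15,"dz":0.04,"wx":0,"wy":0,"wz":0},{"fingers":0,"dx":-0.02,"dy":0.15,"dz":0.04,"wx":0,"wy":0,"wz":0},{"fingers":0,"dx":0,"dy":0,"dz":0,"wx":0,"wy":0,"wz":0}]'
```

```text
time_s: 20.48
position: [0.5091, -0.2788, 0.3169]
tool_rot: [0.0, 0.998, 0.064, 0.001]
contact_force: [-0.2, -2.2, 1.3]
grip_width: 0.0002
time_s: 20.82
position: [0.5065, -0.2596, 0.3161]
tool_rot: [-0.0, 0.998, 0.064, 0.0]
contact_force: [0.2, -0.1, -0.0]
grip_width: 0.0001
time_s: 21.07
position: [0.5055, -0.2527, 0.3178]
tool_rot: [-0.0, 0.998, 0.064, -0.0]
contact_force: [-0.2, 0.1, -0.1]
grip_width: -0.0003
```

```bash
python3 -m pendant '[{"fingers":0,"dx":-0.013,"dy":0.1,"dz":0.03,"wx":0,"wy":0,"wz":0},{"fingers":0,"dx":-0.013,"dy":0.1,"dz":0.03,"wx":0,"wy":0,"wz":0},{"fingers":0,"dx":0,"dy":0,"dz":0,"wx":0,"wy":0,"wz":0}]'
python3 -m pendant '[{"fingers":0,"dx":-0.013,"dy":0.08,"dz":0.0,"wx":0,"wy":0,"wz":0},{"fingers":0,"dx":0,"dy":0,"dz":0,"wx":0,"wy":0,"wz":0}]'
python3 -m pendant '[{"fingers":0,"dx":-0.013,"dy":0.08,"dz":0.0,"wx":0,"wy":0,"wz":0},{"fingers":0,"dx":0,"dy":0,"dz":0,"wx":0,"wy":0,"wz":0}]'
```

```text
time_s: 21.32
position: [0.5049, -0.2482, 0.3193]
tool_rot: [0.0, 0.998, 0.064, -0.0]
contact_force: [0.9, -2.2, -1.1]
grip_width: 0.0
time_s: 21.48
position: [0.5046, -0.2466, 0.3194]
tool_rot: [0.001, 0.998, 0.064, 0.0]
contact_force: [1.3, -5.5, -2.7]
grip_width: -0.0001
time_s: 21.65
position: [0.5043, -0.2449, 0.3194]
tool_rot: [0.001, 0.998, 0.064, 0.0]
contact_force: [0.6, -8.8, -5.0]
grip_width: -0.0002
```

Resistance of 8.8 N at about 0.2 rad shows lever_r is now driving its ear. One small step further, then I alternate.

```bash
python3 -m pendant '[{"fingers":0,"dx":-0.01,"dy":0.06,"dz":0.0,"wx":0,"wy":0,"wz":0},{"fingers":0,"dx":0,"dy":0,"dz":0,"wx":0,"wy":0,"wz":0}]'
python3 -m pendant '[{"fingers":0,"dx":-0.01,"dy":0.06,"dz":0.0,"wx":0,"wy":0,"wz":0},{"fingers":0,"dx":0,"dy":0,"dz":0,"wx":0,"wy":0,"wz":0}]'
python3 - <<'E'
from h import *
c=arm.camera("scene");crop(c["img"],310,90,430,250,5,"pics/s13.png")
E
```

```text
time_s: 21.82
position: [0.5041, -0.2436, 0.3194]
tool_rot: [0.001, 0.998, 0.064, 0.0]
contact_force: [1.5, -9.6, -5.8]
grip_width: -0.0003
time_s: 21.98
position: [0.5039, -0.242, 0.3193]
tool_rot: [0.001, 0.998, 0.064, 0.0]
contact_force: [0.7, -7.3, -4.4]
grip_width: -0.0001
```

View pics/s13.png

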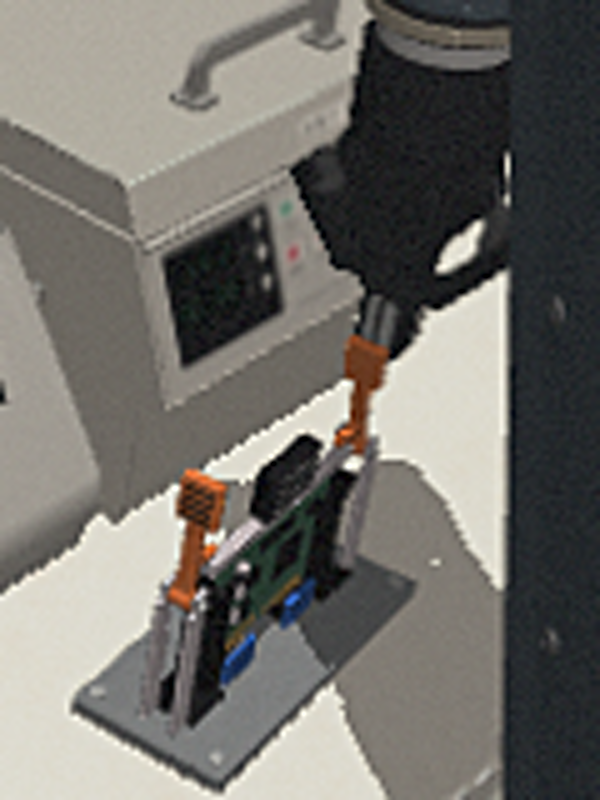

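lever_r is at about 0.15 rad and its force is past the peak. Back to lever_l.

```bash
python3 -m pendant '[{"fingers":0,"dx":0.02,"dy":-0.16,"dz":0,"wx":0,"wy":0,"wz":0},{"fingers":0,"dx":0,"dy":0,"dz":0.7,"wx":0,"wy":0,"wz":0},{"fingers":0,"dx":0,"dy":0,"dz":0.9,"wx":0,"wy":0,"wz":0},{"fingers":0,"dx":0,"dy":0,"dz":0.5,"wx":0,"wy":0,"wz":0},{"fingers":0,"dx":-0.124,"dy":0.966,"dz":0,"wx":0,"wy":0,"wz":0},{"fingers":0,"dx":-0.124,"dy":0.966,"dz":0,"wx":0,"wy":0,"wz":0},{"fingers":0,"dx":-0.124,"dy":0.966,"dz":0,"wx":0,"wy":0,"wz":0},{"fingers":0,"dx":-0.124,"dy":0.966,"dz":0,"wx":0,"wy":0,"wz":0},{"fingers":0,"dx":-0.124,"dy":0.966,"dz":0,"wx":0,"wy":0,"wz":0},{"fingers":0,"dx":-0.124,"dy":0.966,"dz":0,"wx":0,"wy":0,"wz":0},{"fingers":0,"dx":-0.124,"dy":0.966,"dz":0,"wx":0,"wy":0,"wz":0},{"fingers":0,"dx":-0.124,"dy":0.966,"dz":0,"wx":0,"wy":0,"wz":0},{"fingers":0,"dx":0,"dy":0,"dz":0,"wx":0,"wy":0,"wz":0},{"fingers":0,"dx":0,"dy":0,"dz":-0.7,"wx":0,"wy":0,"wz":0},{"fingers":0,"dx":0,"dy":0,"dz":-0.9,"wx":0,"wy":0,"wz":0},{"fingers":0,"dx":0,"dy":0,"dz":-0.5,"wx":0,"wy":0,"wz":0},{"fingers":0,"dx":0,"dy":0,"dz":0,"wx":0,"wy":0,"wz":0},{"fingers":0,"dx":0,"dy":0,"dz":0,"wx":0,"wy":0,"wz":0}]'
python3 - <<'E'
from h import *
st=arm.read_state();d=(st["position"][:2]-[.493,-.157]);print(d[0]*.9919+d[1]*.1271,-d[0]*.1271+d[1]*.9919)
E
```

```text
time_s: 23.53
position: [0.4796, -0.0523, 0.3193]
tool_rot: [-0.0, 0.998, 0.064, -0.001]
contact_force: [0.5, -0.4, 0.9]
grip_width: -0.0002
-5.576597146710743e-06 0.10556766824603987
```

```bash
python3 -m pendant '[{"fingers":0,"dx":0.025,"dy":-0.2,"dz":0,"wx":0,"wy":0,"wz":0},{"fingers":0,"dx":0.025,"dy":-0.2,"dz":0,"wx":0,"wy":0,"wz":0},{"fingers":0,"dx":0.025,"dy":-0.18,"dz":0,"wx":0,"wy":0,"wz":0},{"fingers":0,"dx":0,"dy":0,"dz":0,"wx":0,"wy":0,"wz":0}]'
python3 -m pendant '[{"fingers":0,"dx":0.01,"dy":-0.08,"dz":0,"wx":0,"wy":0,"wz":0},{"fingers":0,"dx":0,"dy":0,"dz":0,"wx":0,"wy":0,"wz":0}]'
python3 -m pendant '[{"fingers":0,"dx":0.01,"dy":-0.08,"dz":0,"wx":0,"wy":0,"wz":0},{"fingers":0,"dx":0,"dy":0,"dz":0,"wx":0,"wy":0,"wz":0}]'
```

```text
time_s: 23.87
position: [0.4816, -0.0675, 0.32]
tool_rot: [0.0, 0.998, 0.063, 0.001]
contact_force: [0.3, 0.4, 0.2]
grip_width: 0.0001
time_s: 24.03
position: [0.4817, -0.0688, 0.3196]
tool_rot: [0.0, 0.998, 0.064, 0.0]
contact_force: [0.4, -0.7, -0.0]
grip_width: -0.0003
time_s: 24.2
position: [0.4819, -0.0706, 0.3195]
tool_rot: [-0.0, 0.998, 0.064, 0.0]
contact_force: [0.2, 1.0, 1.5]
grip_width: 0.0004
```

```bash
python3 -m pendant '[{"fingers":0,"dx":0.01,"dy":-0.08,"dz":0,"wx":0,"wy":0,"wz":0},{"fingers":0,"dx":0,"dy":0,"dz":0,"wx":0,"wy":0,"wz":0}]'
python3 -m pendant '[{"fingers":0,"dx":0.01,"dy":-0.08,"dz":0,"wx":0,"wy":0,"wz":0},{"fingers":0,"dx":0,"dy":0,"dz":0,"wx":0,"wy":0,"wz":0}]'
```

```text
time_s: 24.37
position: [0.4821, -0.0724, 0.3194]
tool_rot: [-0.0, 0.998, 0.064, -0.0]
contact_force: [-0.4, 5.0, 2.2]
grip_width: 0.0002
time_s: 24.53
position: [0.4823, -0.0742, 0.3193]
tool_rot: [-0.001, 0.998, 0.064, -0.0]
contact_force: [0.6, 6.7, 1.8]
grip_width: 0.0001
```

```bash
python3 -m pendant '[{"fingers":0,"dx":0.008,"dy":-0.06,"dz":0,"wx":0,"wy":0,"wz":0},{"fingers":0,"dx":0,"dy":0,"dz":0,"wx":0,"wy":0,"wz":0}]'
python3 -m pendant '[{"fingers":0,"dx":0.008,"dy":-0.05,"dz":0,"wx":0,"wy":0,"wz":0},{"fingers":0,"dx":0,"dy":0,"dz":0,"wx":0,"wy":0,"wz":0}]'
python3 - <<'E'
from h import *
c=arm.camera("scene");crop(c["img"],310,90,430,250,5,"pics/s14.png")
E
```

```text
time_s: 24.7
position: [0.4825, -0.0757, 0.3192]
tool_rot: [-0.001, 0.998, 0.064, -0.0]
contact_force: [-0.3, 6.6, 0.6]
grip_width: -0.0
time_s: 24.87
position: [0.4826, -0.0768, 0.3191]
tool_rot: [-0.001, 0.998, 0.064, -0.0]
contact_force: [0.1, 9.2, -0.4]
grip_width: -0.0002
```

View pics/s14.png

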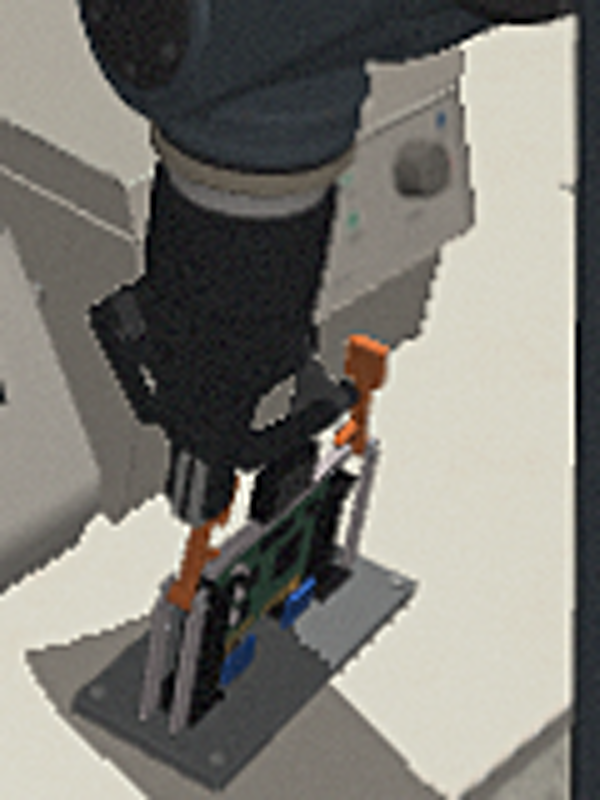

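lever_l is at roughly 0.07 rad with 9 N. Back to lever_r.

```bash
python3 -m pendant '[{"fingers":0,"dx":-0.02,"dy":0.16,"dz":0,"wx":0,"wy":0,"wz":0},{"fingers":0,"dx":0,"dy":0,"dz":0.7,"wx":0,"wy":0,"wz":0},{"fingers":0,"dx":0,"dy":0,"dz":0.9,"wx":0,"wy":0,"wz":0},{"fingers":0,"dx":0,"dy":0,"dz":0.5,"wx":0,"wy":0,"wz":0},{"fingers":0,"dx":0.121,"dy":-0.943,"dz":0,"wx":0,"wy":0,"wz":0},{"fingers":0,"dx":0.121,"dy":-0.943,"dz":0,"wx":0,"wy":0,"wz":0},{"fingers":0,"dx":0.121,"dy":-0.943,"dz":0,"wx":0,"wy":0,"wz":0},{"fingers":0,"dx":0.121,"dy":-0.943,"dz":0,"wx":0,"wy":0,"wz":0},{"fingers":0,"dx":0.121,"dy":-0.943,"dz":0,"wx":0,"wy":0,"wz":0},{"fingers":0,"dx":0.121,"dy":-0.943,"dz":0,"wx":0,"wy":0,"wz":0},{"fingers":0,"dx":0.121,"dy":-0.943,"dz":0,"wx":0,"wy":0,"wz":0},{"fingers":0,"dx":0.121,"dy":-0.943,"dz":0,"wx":0,"wy":0,"wz":0},{"fingers":0,"dx":0,"dy":0,"dz":0,"wx":0,"wy":0,"wz":0},{"fingers":0,"dx":0,"dy":0,"dz":0,"wx":0,"wy":0,"wz":0}]'
python3 - <<'E'
from h import *
st=arm.read_state();d=(st["position"][:2]-[.493,-.157]);print(d[0]*.9919+d[1]*.1271,-d[0]*.1271+d[1]*.9919)
c=arm.camera("wrist");cv2.imwrite("pics/w15.png",c["img"][:,:,::-1]);np.savez("w15.npz",img=c["img"],T=T_of(c,st))
c=arm.camera("scene");crop(c["img"],310,90,430,250,5,"pics/s15.png")
E
```

```text
time_s: 26.08
position: [0.5063, -0.2626, 0.3714]
tool_rot: [-0.0, 0.998, 0.063, -0.0]
contact_force: [0.4, 0.1, 0.2]
grip_width: 0.0
-0.0002698193915252455 -0.10644953681022856
```

View pics/w15.png

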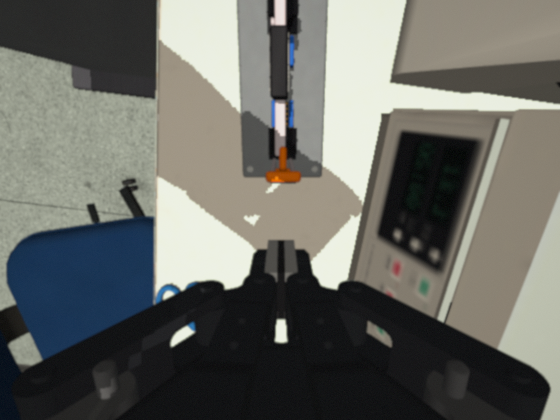

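View pics/s15.png

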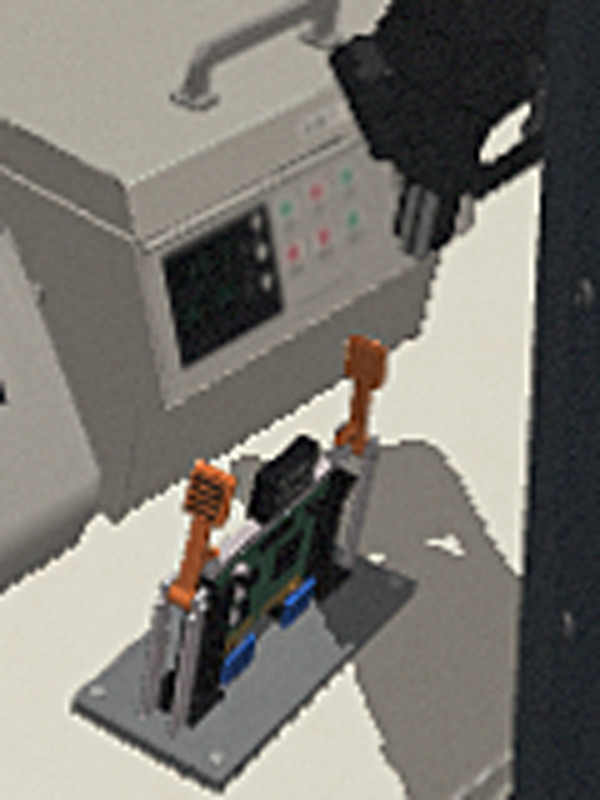

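Both levers have come part way in and the card stays upright between the guides. I'll estimate the lever angles from the tips: lever_l tip at scene pixel (352,183), lever_r tip at (383,158).

```bash
python3 - <<'E'
from h import *
c=arm.camera("scene");T=T_of(c)
a=np.radians(7.3);R2=np.array([[np.cos(a),-np.sin(a)],[np.sin(a),np.cos(a)]])
def W(x,y,z):
    p=R2@[x,y]+[.493,-.157];return [p[0],p[1],z]
for s in(1,-1):
    print("pin",proj(c,T,[W(0,s*.08,.093)]).round(1))
    for th in(0,.05,.1,.15,.2,.3,.85):
        f=th-.32
        pts=[W(0,s*(.08+.07*np.sin(f)),.093+.07*np.cos(f))]+[W(x,s*(.08+.044*np.sin(f)),.093+.044*np.cos(f)) for x in(-.011,.011)]
        print(s,th,proj(c,T,pts).round(1).tolist())
m=cv2.inRange(cv2.cvtColor(c["img"],cv2.COLOR_RGB2HSV),(2,140,60),(20,255,255))[140:230,330:400]
n,l,st,ce=cv2.connectedComponentsWithStats(m)
for i in range(1,n):
    if st[i,4]>20:print(st[i]+[330,140,0,0,0],ce[i]+[330,140])
E
```

```text
pin [[346.1 209.7]]
1 0 [[354.9, 183.3], [355.6, 195.3], [347.6, 191.3]]
1 0.05 [[354.1, 183.6], [355.1, 195.5], [347.1, 191.5]]
1 0.1 [[353.4, 184.0], [354.6, 195.8], [346.6, 191.8]]
1 0.15 [[352.6, 184.4], [354.1, 196.1], [346.1, 192.1]]
1 0.2 [[351.8, 185.0], [353.6, 196.4], [345.6, 192.4]]
1 0.3 [[350.1, 186.2], [352.6, 197.3], [344.6, 193.2]]
1 0.85 [[340.4, 197.3], [346.6, 204.2], [338.6, 200.1]]
pin [[380.6 179. ]]
-1 0 [[380.7, 161.5], [384.5, 169.9], [376.9, 166.5]]
-1 0.05 [[381.4, 160.6], [385.0, 169.4], [377.3, 165.9]]
-1 0.1 [[382.2, 159.7], [385.4, 168.8], [377.8, 165.4]]
-1 0.15 [[383.0, 158.9], [385.9, 168.3], [378.3, 164.9]]
-1 0.2 [[383.7, 158.1], [386.4, 167.8], [378.7, 164.4]]
-1 0.3 [[385.2, 156.7], [387.3, 166.9], [379.6, 163.5]]
-1 0.85 [[391.7, 153.8], [391.3, 164.9], [383.8, 161.6]]
[377 157  10  24 111] [381.83783784 166.81981982]
[344 182  13  30 151] [349.94701987 195.2781457 ]
```

The angles read lever_l about 0.1 and lever_r about 0.17, agreeing with finger kinematics. Next I drive lever_r further.

```bash
python3 -m pendant '[{"fingers":0,"dx":0,"dy":0,"dz":-0.7,"wx":0,"wy":0,"wz":0},{"fingers":0,"dx":0,"dy":0,"dz":-0.8,"wx":0,"wy":0,"wz":0},{"fingers":0,"dx":0,"dy":0,"dz":-0.5,"wx":0,"wy":0,"wz":0},{"fingers":0,"dx":0,"dy":0,"dz":0,"wx":0,"wy":0,"wz":0},{"fingers":0,"dx":-0.03,"dy":0.25,"dz":0,"wx":0,"wy":0,"wz":0},{"fingers":0,"dx":-0.03,"dy":0.25,"dz":0,"wx":0,"wy":0,"wz":0},{"fingers":0,"dx":-0.03,"dy":0.2,"dz":0,"wx":0,"wy":0,"wz":0},{"fingers":0,"dx":0,"dy":0,"dz":0,"wx":0,"wy":0,"wz":0}]'
python3 -m pendant '[{"fingers":0,"dx":-0.01,"dy":0.08,"dz":0,"wx":0,"wy":0,"wz":0},{"fingers":0,"dx":0,"dy":0,"dz":0,"wx":0,"wy":0,"wz":0}]'
python3 -m pendant '[{"fingers":0,"dx":-0.01,"dy":0.08,"dz":0,"wx":0,"wy":0,"wz":0},{"fingers":0,"dx":0,"dy":0,"dz":0,"wx":0,"wy":0,"wz":0}]'
```

```text
time_s: 26.9
position: [0.5043, -0.2433, 0.3228]
tool_rot: [0.0, 0.998, 0.064, 0.001]
contact_force: [0.8, -0.2, 0.2]
grip_width: 0.0001
time_s: 27.07
position: [0.5041, -0.2423, 0.3225]
tool_rot: [0.001, 0.998, 0.064, 0.001]
contact_force: [0.4, -0.4, 0.8]
grip_width: 0.0001
time_s: 27.23
position: [0.5039, -0.2409, 0.3224]
tool_rot: [0.001, 0.998, 0.064, 0.001]
contact_force: [0.0, -5.2, 2.4]
grip_width: 0.0002
```

```bash
python3 -m pendant '[{"fingers":0,"dx":-0.01,"dy":0.06,"dz":0,"wx":0,"wy":0,"wz":0},{"fingers":0,"dx":0,"dy":0,"dz":0,"wx":0,"wy":0,"wz":0}]'
python3 -m pendant '[{"fingers":0,"dx":-0.01,"dy":0.06,"dz":0,"wx":0,"wy":0,"wz":0},{"fingers":0,"dx":0,"dy":0,"dz":0,"wx":0,"wy":0,"wz":0}]'
```

```text
time_s: 27.4
position: [0.5036, -0.2396, 0.3223]
tool_rot: [0.001, 0.998, 0.064, 0.001]
contact_force: [0.5, -5.6, -0.4]
grip_width: 0.0001
time_s: 27.57
position: [0.5034, -0.2382, 0.3221]
tool_rot: [0.001, 0.998, 0.064, 0.001]
contact_force: [1.9, -7.7, -1.0]
grip_width: -0.0003
```

```bash
python3 -m pendant '[{"fingers":0,"dx":-0.01,"dy":0.06,"dz":0,"wx":0,"wy":0,"wz":0},{"fingers":0,"dx":0,"dy":0,"dz":0,"wx":0,"wy":0,"wz":0}]'
python3 -m pendant '[{"fingers":0,"dx":-0.01,"dy":0.06,"dz":0,"wx":0,"wy":0,"wz":0},{"fingers":0,"dx":0,"dy":0,"dz":0,"wx":0,"wy":0,"wz":0}]'
```

```text
time_s: 27.73
position: [0.5032, -0.2369, 0.3221]
tool_rot: [0.002, 0.998, 0.064, 0.001]
contact_force: [2.3, -10.0, -3.6]
grip_width: 0.0002
time_s: 27.9
position: [0.5029, -0.2354, 0.322]
tool_rot: [0.002, 0.998, 0.064, 0.001]
contact_force: [2.7, -10.2, -3.4]
grip_width: 0.0
```

```bash
python3 -m pendant '[{"fingers":0,"dx":-0.006,"dy":0.04,"dz":0,"wx":0,"wy":0,"wz":0},{"fingers":0,"dx":0,"dy":0,"dz":0,"wx":0,"wy":0,"wz":0}]'
python3 -m pendant '[{"fingers":0,"dx":-0.006,"dy":0.04,"dz":0,"wx":0,"wy":0,"wz":0},{"fingers":0,"dx":0,"dy":0,"dz":0,"wx":0,"wy":0,"wz":0}]'
```

```text
time_s: 28.07
position: [0.5028, -0.2345, 0.322]
tool_rot: [0.002, 0.998, 0.064, 0.001]
contact_force: [3.5, -11.2, -4.6]
grip_width: 0.0003
time_s: 28.23
position: [0.5026, -0.2335, 0.322]
tool_rot: [0.002, 0.998, 0.064, 0.001]
contact_force: [2.3, -10.5, -3.9]
grip_width: 0.0
```

lever_r is estimated below 0.03 rad and yielding at a steady 10 N. Now lever_l the rest of the way.

```bash
python3 -m pendant '[{"fingers":0,"dx":0.02,"dy":-0.16,"dz":0,"wx":0,"wy":0,"wz":0},{"fingers":0,"dx":0,"dy":0,"dz":0.7,"wx":0,"wy":0,"wz":0},{"fingers":0,"dx":0,"dy":0,"dz":0.9,"wx":0,"wy":0,"wz":0},{"fingers":0,"dx":0,"dy":0,"dz":0.4,"wx":0,"wy":0,"wz":0},{"fingers":0,"dx":-0.118,"dy":0.923,"dz":0,"wx":0,"wy":0,"wz":0},{"fingers":0,"dx":-0.118,"dy":0.923,"dz":0,"wx":0,"wy":0,"wz":0},{"fingers":0,"dx":-0.118,"dy":0.923,"dz":0,"wx":0,"wy":0,"wz":0},{"fingers":0,"dx":-0.118,"dy":0.923,"dz":0,"wx":0,"wy":0,"wz":0},{"fingers":0,"dx":-0.118,"dy":0.923,"dz":0,"wx":0,"wy":0,"wz":0},{"fingers":0,"dx":-0.118,"dy":0.923,"dz":0,"wx":0,"wy":0,"wz":0},{"fingers":0,"dx":-0.118,"dy":0.923,"dz":0,"wx":0,"wy":0,"wz":0},{"fingers":0,"dx":-0.118,"dy":0.923,"dz":0,"wx":0,"wy":0,"wz":0},{"fingers":0,"dx":0,"dy":0,"dz":0,"wx":0,"wy":0,"wz":0},{"fingers":0,"dx":0,"dy":0,"dz":-0.7,"wx":0,"wy":0,"wz":0},{"fingers":0,"dx":0,"dy":0,"dz":-0.8,"wx":0,"wy":0,"wz":0},{"fingers":0,"dx":0,"dy":0,"dz":-0.5,"wx":0,"wy":0,"wz":0},{"fingers":0,"dx":0,"dy":0,"dz":0,"wx":0,"wy":0,"wz":0},{"fingers":0,"dx":0,"dy":0,"dz":0,"wx":0,"wy":0,"wz":0}]'
python3 -m pendant '[{"fingers":0,"dx":0.03,"dy":-0.25,"dz":0,"wx":0,"wy":0,"wz":0},{"fingers":0,"dx":0.03,"dy":-0.25,"dz":0,"wx":0,"wy":0,"wz":0},{"fingers":0,"dx":0.03,"dy":-0.25,"dz":0,"wx":0,"wy":0,"wz":0},{"fingers":0,"dx":0,"dy":0,"dz":0,"wx":0,"wy":0,"wz":0}]'
```

```text
time_s: 29.73
position: [0.4793, -0.0521, 0.3216]
tool_rot: [-0.0, 0.998, 0.064, -0.001]
contact_force: [0.2, 0.2, 0.4]
grip_width: 0.0002
time_s: 30.07
position: [0.4818, -0.0718, 0.3224]
tool_rot: [0.0, 0.998, 0.063, 0.001]
contact_force: [0.2, 0.3, -0.5]
grip_width: 0.0
```

Frame y is about 86 mm, and the lever face should come into contact near 81 to 82.

```bash
python3 -m pendant '[{"fingers":0,"dx":0.012,"dy":-0.1,"dz":0,"wx":0,"wy":0,"wz":0},{"fingers":0,"dx":0.008,"dy":-0.06,"dz":0,"wx":0,"wy":0,"wz":0},{"fingers":0,"dx":0,"dy":0,"dz":0,"wx":0,"wy":0,"wz":0}]'
python3 -m pendant '[{"fingers":0,"dx":0.008,"dy":-0.06,"dz":0,"wx":0,"wy":0,"wz":0},{"fingers":0,"dx":0,"dy":0,"dz":0,"wx":0,"wy":0,"wz":0}]'
```

```text
time_s: 30.32
position: [0.4821, -0.0748, 0.3219]
tool_rot: [0.0, 0.998, 0.064, 0.0]
contact_force: [-0.5, -0.3, -0.3]
grip_width: -0.0002
time_s: 30.48
position: [0.4822, -0.076, 0.3218]
tool_rot: [-0.0, 0.998, 0.064, -0.0]
contact_force: [0.4, 0.3, -1.2]
grip_width: -0.0002
```

```bash
python3 -m pendant '[{"fingers":0,"dx":0.006,"dy":-0.05,"dz":0,"wx":0,"wy":0,"wz":0},{"fingers":0,"dx":0,"dy":0,"dz":0,"wx":0,"wy":0,"wz":0}]'
python3 -m pendant '[{"fingers":0,"dx":0.006,"dy":-0.05,"dz":0,"wx":0,"wy":0,"wz":0},{"fingers":0,"dx":0,"dy":0,"dz":0,"wx":0,"wy":0,"wz":0}]'
```

```text
time_s: 30.65
position: [0.4824, -0.0772, 0.3217]
tool_rot: [-0.0, 0.998, 0.064, -0.0]
contact_force: [-0.7, 1.6, -1.0]
grip_width: 0.0002
time_s: 30.82
position: [0.4825, -0.0786, 0.3218]
tool_rot: [-0.0, 0.998, 0.064, -0.0]
contact_force: [0.2, 1.7, -1.9]
grip_width: 0.0
```

```bash
python3 -m pendant '[{"fingers":0,"dx":0.006,"dy":-0.05,"dz":0,"wx":0,"wy":0,"wz":0},{"fingers":0,"dx":0,"dy":0,"dz":0,"wx":0,"wy":0,"wz":0}]'
python3 -m pendant '[{"fingers":0,"dx":0.006,"dy":-0.05,"dz":0,"wx":0,"wy":0,"wz":0},{"fingers":0,"dx":0,"dy":0,"dz":0,"wx":0,"wy":0,"wz":0}]'
```

```text
time_s: 30.98
position: [0.4827, -0.0799, 0.3217]
tool_rot: [-0.0, 0.998, 0.064, -0.0]
contact_force: [-0.8, 2.1, -1.1]
grip_width: 0.0002
time_s: 31.15
position: [0.4828, -0.0811, 0.3217]
tool_rot: [-0.0, 0.998, 0.064, -0.0]
contact_force: [-0.3, 4.8, -1.2]
grip_width: 0.0004
```

```bash
python3 -m pendant '[{"fingers":0,"dx":0.004,"dy":-0.03,"dz":0,"wx":0,"wy":0,"wz":0},{"fingers":0,"dx":0,"dy":0,"dz":0,"wx":0,"wy":0,"wz":0}]'
```

```text
time_s: 31.32
position: [0.4828, -0.0817, 0.3216]
tool_rot: [-0.0, 0.998, 0.064, -0.0]
contact_force: [0.6, 4.9, -3.0]
grip_width: 0.0001
```

```bash
python3 -m pendant '[{"fingers":0,"dx":0.004,"dy":-0.03,"dz":0,"wx":0,"wy":0,"wz":0},{"fingers":0,"dx":0,"dy":0,"dz":0,"wx":0,"wy":0,"wz":0}]'
```

```text
time_s: 31.48
position: [0.4829, -0.0823, 0.3216]
tool_rot: [-0.001, 0.998, 0.064, -0.0]
contact_force: [0.1, 7.2, -2.4]
grip_width: -0.0003
```

```bash
python3 -m pendant '[{"fingers":0,"dx":0.004,"dy":-0.03,"dz":0,"wx":0,"wy":0,"wz":0},{"fingers":0,"dx":0,"dy":0,"dz":0,"wx":0,"wy":0,"wz":0}]'
```

```text
time_s: 31.65
position: [0.483, -0.0828, 0.3215]
tool_rot: [-0.001, 0.998, 0.064, -0.0]
contact_force: [0.1, 9.0, -3.4]
grip_width: 0.0001
```

```bash
python3 -m pendant '[{"fingers":0,"dx":0.004,"dy":-0.03,"dz":0,"wx":0,"wy":0,"wz":0},{"fingers":0,"dx":0,"dy":0,"dz":0,"wx":0,"wy":0,"wz":0}]'
```

```text
time_s: 31.82
position: [0.4831, -0.0835, 0.3214]
tool_rot: [-0.001, 0.998, 0.064, -0.001]
contact_force: [0.7, 8.8, -3.7]
grip_width: -0.0002
```

```bash
python3 -m pendant '[{"fingers":0,"dx":0.003,"dy":-0.02,"dz":0,"wx":0,"wy":0,"wz":0},{"fingers":0,"dx":0,"dy":0,"dz":0,"wx":0,"wy":0,"wz":0}]'
```

```text
time_s: 31.98
position: [0.4831, -0.0839, 0.3214]
tool_rot: [-0.001, 0.998, 0.064, -0.001]
contact_force: [-0.1, 9.8, -4.5]
grip_width: -0.0
```

```bash
python3 - <<'E'
from h import *
print(arm.read_state()["contact_force"])
c=arm.camera("scene");crop(c["img"],310,90,430,250,5,"pics/s16.png")
E
```

```text
[-0.11393246  9.8344178  -4.51794621]
```

View pics/s16.png

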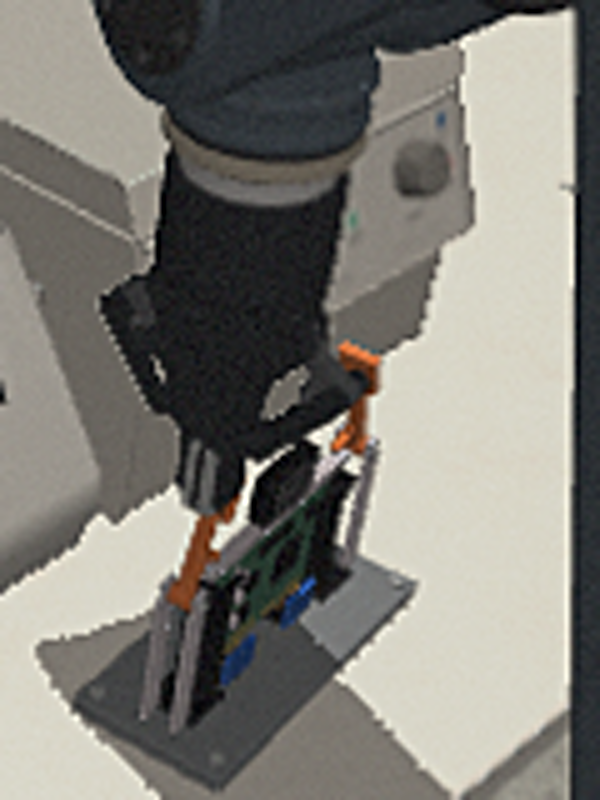

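```bash
python3 -m pendant '[{"fingers":0,"dx":0.004,"dy":-0.03,"dz":0,"wx":0,"wy":0,"wz":0},{"fingers":0,"dx":0,"dy":0,"dz":0,"wx":0,"wy":0,"wz":0}]'
```

```text
time_s: 32.2
position: [0.4832, -0.0848, 0.3215]
tool_rot: [-0.001, 0.998, 0.064, -0.001]
contact_force: [0.3, 7.6, -2.9]
grip_width: -0.0003
```

```bash
python3 -m pendant '[{"fingers":0,"dx":0.004,"dy":-0.03,"dz":0,"wx":0,"wy":0,"wz":0},{"fingers":0,"dx":0,"dy":0,"dz":0,"wx":0,"wy":0,"wz":0}]'
```

```text
time_s: 32.37
position: [0.4832, -0.0853, 0.3214]
tool_rot: [-0.001, 0.998, 0.064, -0.001]
contact_force: [-0.4, 11.9, -3.8]
grip_width: 0.0001
```

```bash
python3 -m pendant '[{"fingers":0,"dx":0.002,"dy":-0.02,"dz":0,"wx":0,"wy":0,"wz":0},{"fingers":0,"dx":0,"dy":0,"dz":0,"wx":0,"wy":0,"wz":0}]'
```

```text
time_s: 32.53
position: [0.4833, -0.0856, 0.3213]
tool_rot: [-0.002, 0.998, 0.064, -0.001]
contact_force: [0.0, 14.7, -2.7]
grip_width: 0.0
```

The force rises to 14.7 N with little motion, so it is at or close to its stop (or waiting for the other end). Off it, and I'll finish lever_r.

```bash
python3 -m pendant '[{"fingers":0,"dx":-0.02,"dy":0.16,"dz":0,"wx":0,"wy":0,"wz":0},{"fingers":0,"dx":0,"dy":0,"dz":0.7,"wx":0,"wy":0,"wz":0},{"fingers":0,"dx":0,"dy":0,"dz":0.9,"wx":0,"wy":0,"wz":0},{"fingers":0,"dx":0,"dy":0,"dz":0.4,"wx":0,"wy":0,"wz":0},{"fingers":0,"dx":0.115,"dy":-0.9,"dz":0,"wx":0,"wy":0,"wz":0},{"fingers":0,"dx":0.115,"dy":-0.9,"dz":0,"wx":0,"wy":0,"wz":0},{"fingers":0,"dx":0.115,"dy":-0.9,"dz":0,"wx":0,"wy":0,"wz":0},{"fingers":0,"dx":0.115,"dy":-0.9,"dz":0,"wx":0,"wy":0,"wz":0},{"fingers":0,"dx":0.115,"dy":-0.9,"dz":0,"wx":0,"wy":0,"wz":0},{"fingers":0,"dx":0.115,"dy":-0.9,"dz":0,"wx":0,"wy":0,"wz":0},{"fingers":0,"dx":0.115,"dy":-0.9,"dz":0,"wx":0,"wy":0,"wz":0},{"fingers":0,"dx":0.115,"dy":-0.9,"dz":0,"wx":0,"wy":0,"wz":0},{"fingers":0,"dx":0,"dy":0,"dz":0,"wx":0,"wy":0,"wz":0},{"fingers":0,"dx":0,"dy":0,"dz":0,"wx":0,"wy":0,"wz":0}]'
python3 - <<'E'
from h import *
st=arm.read_state();d=(st["position"][:2]-[.493,-.157]);print(d[0]*.9919+d[1]*.1271,-d[0]*.1271+d[1]*.9919)
c=arm.camera("scene");crop(c["img"],310,90,430,250,5,"pics/s17.png")
m=cv2.inRange(cv2.cvtColor(c["img"],cv2.COLOR_RGB2HSV),(2,140,60),(20,255,255))[140:230,330:400]
n,l,s,ce=cv2.connectedComponentsWithStats(m)
for i in range(1,n):
    if s[i,4]>20:print(s[i]+[330,140,0,0,0],ce[i]+[330,140])
c=arm.camera("wrist");cv2.imwrite("pics/w17.png",c["img"][:,:,::-1])
E
```

```text
time_s: 33.7
position: [0.5059, -0.2634, 0.3715]
tool_rot: [0.0, 0.998, 0.063, -0.0]
contact_force: [-0.3, 0.8, -0.4]
grip_width: -0.0
-0.0007201921460914772 -0.10719940960282417
[376 159   9  22 104] [380.58653846 168.5       ]
[344 181  15  31 154] [350.97402597 194.73376623]
```

View pics/s17.png

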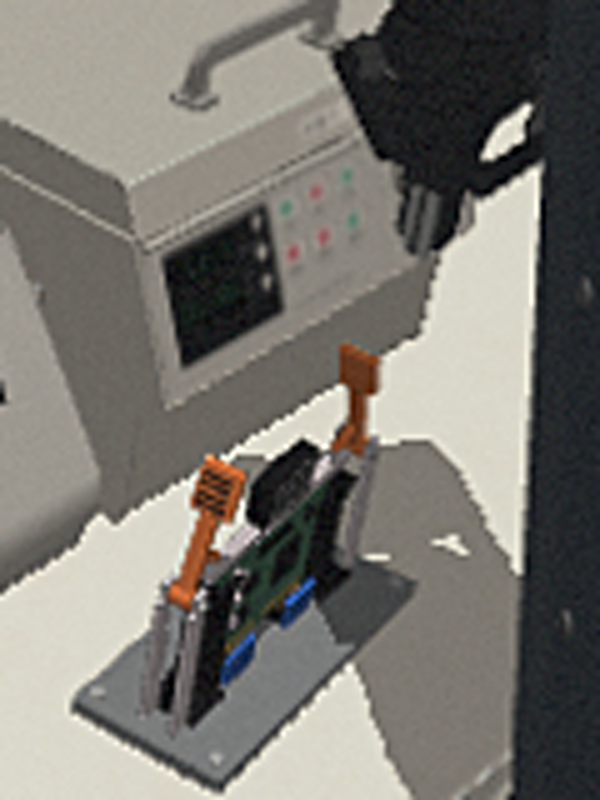

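lever_l's tip now reads about (354.4,182), roughly 0.03 rad. lever_r's reads (381.8,159.6), roughly 0.08 rad. I'll finish lever_r.

```bash
python3 -m pendant '[{"fingers":0,"dx":0,"dy":0,"dz":-0.7,"wx":0,"wy":0,"wz":0},{"fingers":0,"dx":0.02,"dy":0,"dz":-0.8,"wx":0,"wy":0,"wz":0},{"fingers":0,"dx":0,"dy":0,"dz":-0.5,"wx":0,"wy":0,"wz":0},{"fingers":0,"dx":0,"dy":0,"dz":0,"wx":0,"wy":0,"wz":0},{"fingers":0,"dx":-0.03,"dy":0.25,"dz":0,"wx":0,"wy":0,"wz":0},{"fingers":0,"dx":-0.03,"dy":0.25,"dz":0,"wx":0,"wy":0,"wz":0},{"fingers":0,"dx":-0.03,"dy":0.25,"dz":0,"wx":0,"wy":0,"wz":0},{"fingers":0,"dx":-0.03,"dy":0.25,"dz":0,"wx":0,"wy":0,"wz":0},{"fingers":0,"dx":0,"dy":0,"dz":0,"wx":0,"wy":0,"wz":0}]'
python3 -m pendant '[{"fingers":0,"dx":-0.01,"dy":0.08,"dz":0,"wx":0,"wy":0,"wz":0},{"fingers":0,"dx":0,"dy":0,"dz":0,"wx":0,"wy":0,"wz":0}]'
```

```text
time_s: 34.55
position: [0.5035, -0.2363, 0.3225]
tool_rot: [0.0, 0.998, 0.064, 0.0]
contact_force: [-0.5, 0.5, -0.9]
grip_width: -0.0001
time_s: 34.72
position: [0.5034, -0.2355, 0.3222]
tool_rot: [0.0, 0.998, 0.064, 0.0]
contact_force: [-0.3, -0.4, 1.0]
grip_width: -0.0
```

```bash
python3 -m pendant '[{"fingers":0,"dx":-0.006,"dy":0.05,"dz":0,"wx":0,"wy":0,"wz":0},{"fingers":0,"dx":0,"dy":0,"dz":0,"wx":0,"wy":0,"wz":0}]'
```

```text
time_s: 34.88
position: [0.5033, -0.2347, 0.3221]
tool_rot: [0.001, 0.998, 0.064, 0.0]
contact_force: [0.1, -4.4, 0.8]
grip_width: 0.0
```

```bash
python3 -m pendant '[{"fingers":0,"dx":-0.006,"dy":0.05,"dz":0,"wx":0,"wy":0,"wz":0},{"fingers":0,"dx":0,"dy":0,"dz":0,"wx":0,"wy":0,"wz":0}]'
```

```text
time_s: 35.05
position: [0.5031, -0.2337, 0.322]
tool_rot: [0.001, 0.998, 0.064, 0.0]
contact_force: [1.4, -7.1, -1.4]
grip_width: 0.0004
```

```bash
python3 -m pendant '[{"fingers":0,"dx":-0.006,"dy":0.05,"dz":0,"wx":0,"wy":0,"wz":0},{"fingers":0,"dx":0,"dy":0,"dz":0,"wx":0,"wy":0,"wz":0}]'
```

```text
time_s: 35.22
position: [0.503, -0.2327, 0.3219]
tool_rot: [0.001, 0.998, 0.064, 0.001]
contact_force: [1.6, -8.9, -2.6]
grip_width: 0.0002
```

```bash
python3 -m pendant '[{"fingers":0,"dx":-0.005,"dy":0.04,"dz":0,"wx":0,"wy":0,"wz":0},{"fingers":0,"dx":0,"dy":0,"dz":0,"wx":0,"wy":0,"wz":0}]'
```

```text
time_s: 35.38
position: [0.5029, -0.2322, 0.3219]
tool_rot: [0.002, 0.998, 0.064, 0.001]
contact_force: [2.5, -14.1, -4.6]
grip_width: 0.0002
```

```bash
python3 -m pendant '[{"fingers":0,"dx":-0.004,"dy":0.03,"dz":0,"wx":0,"wy":0,"wz":0},{"fingers":0,"dx":0,"dy":0,"dz":0,"wx":0,"wy":0,"wz":0}]'
```

```text
time_s: 35.55
position: [0.5029, -0.2319, 0.3219]
tool_rot: [0.002, 0.998, 0.064, 0.001]
contact_force: [2.0, -17.5, -5.2]
grip_width: 0.0
```

lever_r rose to 17.5 N with only 0.3 mm of motion, so it's at its stop. The two stop positions (+72.1 and -75.5 mm) are symmetric about the frame centre seen earlier in the wrist view. I'll back off, rise, and look.

```bash
python3 -m pendant '[{"fingers":0,"dx":0.02,"dy":-0.2,"dz":0,"wx":0,"wy":0,"wz":0},{"fingers":0,"dx":0,"dy":0,"dz":0.7,"wx":0,"wy":0,"wz":0},{"fingers":0,"dx":0,"dy":0,"dz":0.9,"wx":0,"wy":0,"wz":0},{"fingers":0,"dx":0,"dy":0,"dz":0.9,"wx":0,"wy":0,"wz":0},{"fingers":0,"dx":0.08,"dy":-0.6,"dz":0,"wx":0,"wy":0,"wz":0},{"fingers":0,"dx":0.08,"dy":-0.6,"dz":0,"wx":0,"wy":0,"wz":0},{"fingers":0,"dx":0,"dy":0,"dz":0,"wx":0,"wy":0,"wz":0},{"fingers":0,"dx":0,"dy":0,"dz":0,"wx":0,"wy":0,"wz":0}]'
cat > chk.py <<'E'
from h import *
import sys
k=sys.argv[1]
st=arm.read_state()
c=arm.camera("scene");T=T_of(c);crop(c["img"],330,140,400,245,5.7,f"pics/s{k}.png")
m=cv2.inRange(cv2.cvtColor(c["img"],cv2.COLOR_RGB2HSV),(2,140,60),(20,255,255))[140:230,330:400]
n,l,s,ce=cv2.connectedComponentsWithStats(m)
for i in range(1,n):
    if s[i,4]>20:print(s[i]+[330,140,0,0,0],ce[i]+[330,140])
a=np.radians(7.3);R2=np.array([[np.cos(a),-np.sin(a)],[np.sin(a),np.cos(a)]])
def W(x,y,z):
    p=R2@[x,y]+[.493,-.158];return [p[0],p[1],z]
print("ears seated px",proj(c,T,[W(.004,.064,.1),W(.004,-.064,.1),W(.004,.064,.106),W(.004,-.064,.106)]).round(1).tolist())
w=arm.camera("wrist");cv2.imwrite(f"pics/w{k}.png",w["img"][:,:,::-1]);np.savez(f"w{k}.npz",img=w["img"],T=T_of(w,st))
E
python3 chk.py 18
```

```text
time_s: 36.22
position: [0.5069, -0.2659, 0.383]
tool_rot: [-0.001, 0.998, 0.063, -0.001]
contact_force: [0.1, 0.7, 0.6]
grip_width: 0.0001
[376 159   9  22 101] [380.56435644 168.51485149]
[344 181  15  31 156] [350.98076923 194.56410256]
ears seated px [[349.1, 203.3], [376.8, 178.8], [349.4, 201.3], [377.2, 177.0]]
```

View pics/s18.png

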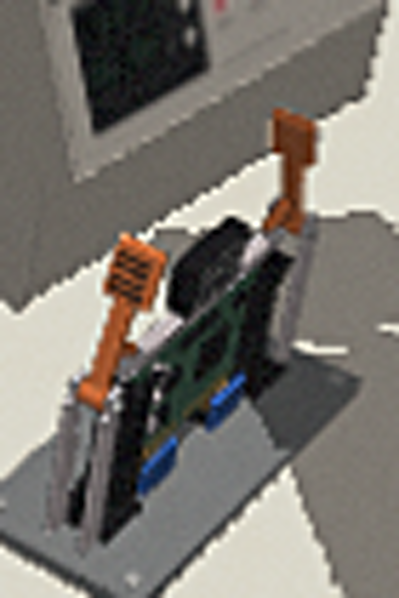

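View pics/w18.png

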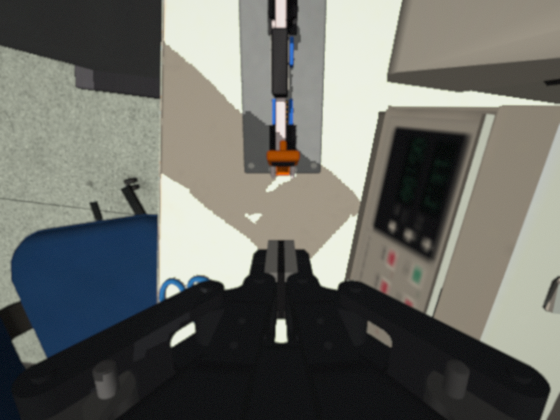

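lever_r hardly changed in the image during the last push. I'll measure its angle more exactly from the wrist view, using its tip and pin in the same picture.

```bash
python3 - <<'E'
from h import *
d=np.load("w18.npz");im=d["img"];T=d["T"];c=arm.camera("wrist")
crop(im,235,60,330,190,6,"pics/w18c.png")
F=np.array([.493,-.158]);a=np.radians(7.3);Rf=np.array([[np.cos(a),np.sin(a)],[-np.sin(a),np.cos(a)]])
def W(x,y,z):
    p=Rf.T@np.array([x,y])+F;return [p[0],p[1],z]
print("base -y corners",proj(c,T,[W(.045,-.098,.012),W(-.045,-.098,.012)]).round(1).tolist(),"pin",proj(c,T,[W(0,-.08,.093)]).round(1))
for th in(0,.05,.1,.15):
    f=th-.32
    n=np.array([np.cos(f),-np.sin(f)])*.0035
    b=np.array([.08+.07*np.sin(f),.093+.07*np.cos(f)])
    b2=np.array([.08+.044*np.sin(f),.093+.044*np.cos(f)])
    print(th,"end-out,end-in,low-out",[proj(c,T,[W(0,-q[0],q[1])]).round(1)[0].tolist() for q in(b+n,b-n,b2+n)])
E
```

```text
base -y corners [[320.7, 172.3], [243.4, 172.4]] pin [[282.5 167.7]]
0 end-out,end-in,low-out [[283.1, 155.2], [283.1, 144.5], [282.8, 162.6]]
0.05 end-out,end-in,low-out [[283.1, 160.7], [283.1, 149.8], [282.8, 165.6]]
0.1 end-out,end-in,low-out [[283.1, 166.1], [283.1, 155.2], [282.8, 168.6]]
0.15 end-out,end-in,low-out [[283.1, 171.6], [283.1, 160.7], [282.8, 171.6]]
```

View pics/w18c.png

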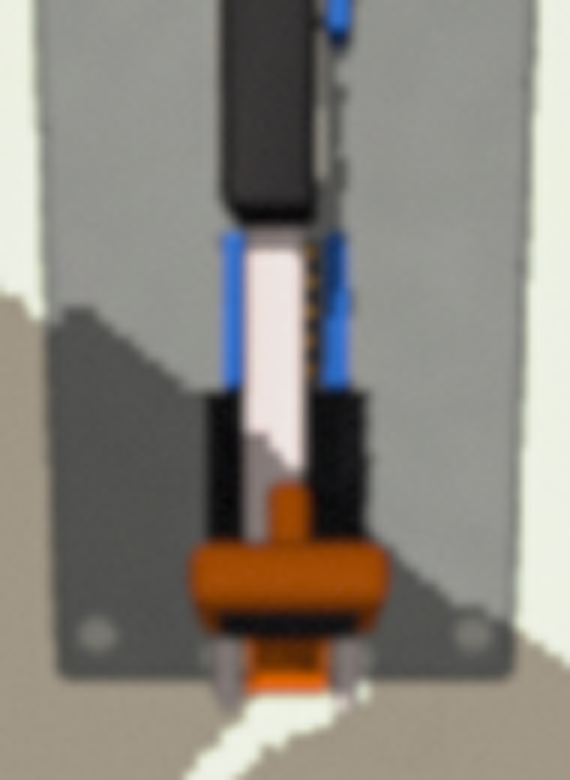

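In the wrist view lever_r measures about 0.045 rad, within 0.1 but perhaps not hard at its stop. I'll check lever_l the same way from over the frame.

```bash
python3 -m pendant '[{"fingers":0,"dx":-0.1,"dy":0.8,"dz":0,"wx":0,"wy":0,"wz":0},{"fingers":0,"dx":-0.1,"dy":0.8,"dz":0,"wx":0,"wy":0,"wz":0},{"fingers":0,"dx":-0.1,"dy":0.8,"dz":0,"wx":0,"wy":0,"wz":0},{"fingers":0,"dx":-0.1,"dy":0.8,"dz":0,"wx":0,"wy":0,"wz":0},{"fingers":0,"dx":-0.1,"dy":0.8,"dz":0,"wx":0,"wy":0,"wz":0},{"fingers":0,"dx":-0.1,"dy":0.8,"dz":0,"wx":0,"wy":0,"wz":0},{"fingers":0,"dx":0,"dy":0,"dz":0,"wx":0,"wy":0,"wz":0},{"fingers":0,"dx":0,"dy":0,"dz":0,"wx":0,"wy":0,"wz":0},{"fingers":0,"dx":0,"dy":0,"dz":0,"wx":0,"wy":0,"wz":0}]'
python3 - <<'E'
from h import *
st=arm.read_state();c=arm.camera("wrist");im=c["img"];T=T_of(c,st)
np.savez("w19.npz",img=im,T=T)
crop(im,235,60,330,190,6,"pics/w19c.png")
F=np.array([.493,-.158]);a=np.radians(7.3);Rf=np.array([[np.cos(a),np.sin(a)],[-np.sin(a),np.cos(a)]])
def W(x,y,z):
    p=Rf.T@np.array([x,y])+F;return [p[0],p[1],z]
print("base +y corners",proj(c,T,[W(.045,.098,.012),W(-.045,.098,.012)]).round(1).tolist(),"pin",proj(c,T,[W(0,.08,.093)]).round(1),"ear end",proj(c,T,[W(0,.064,.1)]).round(1))
for th in(0,.05,.1,.15):
    f=th-.32
    n=np.array([np.cos(f),-np.sin(f)])*.0035
    b=np.array([.08+.07*np.sin(f),.093+.07*np.cos(f)])
    b2=np.array([.08+.044*np.sin(f),.093+.044*np.cos(f)])
    print(th,"end-out,end-in,low-out",[proj(c,T,[W(0,q[0],q[1])]).round(1)[0].tolist() for q in(b+n,b-n,b2+n)])
E
```

```text
time_s: 37.12
position: [0.4923, -0.1453, 0.3843]
tool_rot: [0.0, 0.998, 0.064, -0.0]
contact_force: [0.5, 0.6, 0.6]
grip_width: 0.0001
base +y corners [[321.8, 104.5], [240.0, 104.4]] pin [[281.2 121.9]] ear end [[281.2 141.7]]
0 end-out,end-in,low-out [[281.5, 152.6], [281.4, 162.4], [281.3, 137.5]]
0.05 end-out,end-in,low-out [[281.5, 147.5], [281.5, 157.6], [281.3, 134.5]]
0.1 end-out,end-in,low-out [[281.5, 142.1], [281.5, 152.6], [281.4, 131.4]]
0.15 end-out,end-in,low-out [[281.5, 136.6], [281.5, 147.4], [281.4, 128.2]]
```

View pics/w19c.png

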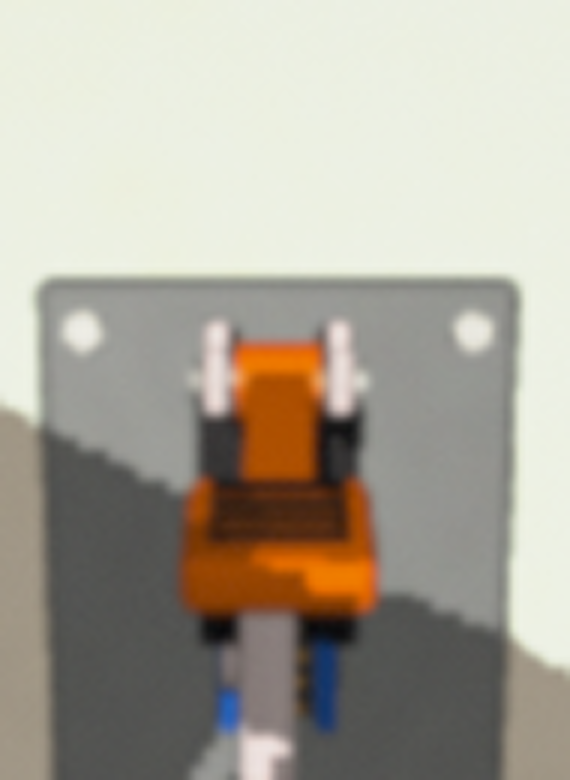

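lever_l measures about 0.01 rad, fully in. lever_r is at about 0.04 rad, so I'll give lever_r one more gentle push slightly higher on the paddle, where the leverage is better, staying below about 18 N.

```bash
python3 -m pendant '[{"fingers":0,"dx":0.1,"dy":-0.78,"dz":0,"wx":0,"wy":0,"wz":0},{"fingers":0,"dx":0.1,"dy":-0.78,"dz":0,"wx":0,"wy":0,"wz":0},{"fingers":0,"dx":0.1,"dy":-0.78,"dz":0,"wx":0,"wy":0,"wz":0},{"fingers":0,"dx":0.1,"dy":-0.78,"dz":0,"wx":0,"wy":0,"wz":0},{"fingers":0,"dx":0.1,"dy":-0.78,"dz":0,"wx":0,"wy":0,"wz":0},{"fingers":0,"dx":0.1,"dy":-0.78,"dz":0,"wx":0,"wy":0,"wz":0},{"fingers":0,"dx":0,"dy":0,"dz":0,"wx":0,"wy":0,"wz":0},{"fingers":0,"dx":0,"dy":0,"dz":-0.7,"wx":0,"wy":0,"wz":0},{"fingers":0,"dx":0,"dy":0,"dz":-0.9,"wx":0,"wy":0,"wz":0},{"fingers":0,"dx":0,"dy":0,"dz":-0.7,"wx":0,"wy":0,"wz":0},{"fingers":0,"dx":0,"dy":0,"dz":0,"wx":0,"wy":0,"wz":0},{"fingers":0,"dx":0,"dy":0,"dz":0,"wx":0,"wy":0,"wz":0}]'
python3 -m pendant '[{"fingers":0,"dx":-0.03,"dy":0.25,"dz":0,"wx":0,"wy":0,"wz":0},{"fingers":0,"dx":-0.03,"dy":0.25,"dz":0,"wx":0,"wy":0,"wz":0},{"fingers":0,"dx":-0.03,"dy":0.25,"dz":0,"wx":0,"wy":0,"wz":0},{"fingers":0,"dx":-0.03,"dy":0.2,"dz":0,"wx":0,"wy":0,"wz":0},{"fingers":0,"dx":0,"dy":0,"dz":0,"wx":0,"wy":0,"wz":0}]'
```

```text
time_s: 38.17
position: [0.507, -0.2622, 0.3265]
tool_rot: [-0.0, 0.998, 0.064, -0.001]
contact_force: [0.3, -0.3, 0.2]
grip_width: 0.0
time_s: 38.58
position: [0.5041, -0.2372, 0.3274]
tool_rot: [0.0, 0.998, 0.064, 0.0]
contact_force: [-0.7, -0.3, -0.2]
grip_width: -0.0003
```

```bash
python3 -m pendant '[{"fingers":0,"dx":-0.012,"dy":0.1,"dz":0,"wx":0,"wy":0,"wz":0},{"fingers":0,"dx":0,"dy":0,"dz":0,"wx":0,"wy":0,"wz":0}]'
python3 -m pendant '[{"fingers":0,"dx":-0.006,"dy":0.05,"dz":0,"wx":0,"wy":0,"wz":0},{"fingers":0,"dx":0,"dy":0,"dz":0,"wx":0,"wy":0,"wz":0}]'
python3 -m pendant '[{"fingers":0,"dx":-0.006,"dy":0.05,"dz":0,"wx":0,"wy":0,"wz":0},{"fingers":0,"dx":0,"dy":0,"dz":0,"wx":0,"wy":0,"wz":0}]'
```

```text
time_s: 38.75
position: [0.5039, -0.2355, 0.327]
tool_rot: [0.0, 0.998, 0.064, 0.0]
contact_force: [0.1, 0.5, 0.6]
grip_width: 0.0
time_s: 38.92
position: [0.5037, -0.2345, 0.3268]
tool_rot: [-0.0, 0.998, 0.064, -0.0]
contact_force: [0.5, 0.7, -0.8]
grip_width: -0.0001
time_s: 39.08
position: [0.5036, -0.2334, 0.3268]
tool_rot: [0.0, 0.998, 0.064, 0.0]
contact_force: [-0.3, -0.4, -0.5]
grip_width: 0.0
```

```bash
python3 -m pendant '[{"fingers":0,"dx":-0.005,"dy":0.04,"dz":0,"wx":0,"wy":0,"wz":0},{"fingers":0,"dx":0,"dy":0,"dz":0,"wx":0,"wy":0,"wz":0}]'
```

```text
time_s: 39.25
position: [0.5035, -0.2326, 0.3268]
tool_rot: [0.0, 0.998, 0.064, 0.0]
contact_force: [0.4, -4.5, -2.1]
grip_width: 0.0
```

```bash
python3 -m pendant '[{"fingers":0,"dx":-0.004,"dy":0.03,"dz":0,"wx":0,"wy":0,"wz":0},{"fingers":0,"dx":0,"dy":0,"dz":0,"wx":0,"wy":0,"wz":0}]'
```

```text
time_s: 39.42
position: [0.5034, -0.2319, 0.3269]
tool_rot: [0.001, 0.998, 0.064, 0.0]
contact_force: [1.3, -5.6, -1.8]
grip_width: 0.0003
```

```bash
python3 -m pendant '[{"fingers":0,"dx":-0.005,"dy":0.04,"dz":0,"wx":0,"wy":0,"wz":0},{"fingers":0,"dx":0,"dy":0,"dz":0,"wx":0,"wy":0,"wz":0}]'
```

```text
time_s: 39.58
position: [0.5032, -0.2312, 0.3269]
tool_rot: [0.001, 0.998, 0.064, 0.0]
contact_force: [-0.0, -7.9, -2.5]
grip_width: -0.0004
```

```bash
python3 -m pendant '[{"fingers":0,"dx":-0.004,"dy":0.03,"dz":0,"wx":0,"wy":0,"wz":0},{"fingers":0,"dx":0,"dy":0,"dz":0,"wx":0,"wy":0,"wz":0}]'
```

```text
time_s: 39.75
position: [0.5032, -0.2308, 0.3269]
tool_rot: [0.001, 0.998, 0.064, 0.0]
contact_force: [0.8, -11.7, -3.6]
grip_width: 0.0001
```

```bash
python3 -m pendant '[{"fingers":0,"dx":-0.004,"dy":0.03,"dz":0,"wx":0,"wy":0,"wz":0},{"fingers":0,"dx":0,"dy":0,"dz":0,"wx":0,"wy":0,"wz":0}]'
```

```text
time_s: 39.92
position: [0.5031, -0.2304, 0.327]
tool_rot: [0.002, 0.998, 0.064, 0.001]
contact_force: [0.8, -14.6, -4.5]
grip_width: 0.0002
```

```bash
python3 -m pendant '[{"fingers":0,"dx":-0.003,"dy":0.025,"dz":0,"wx":0,"wy":0,"wz":0},{"fingers":0,"dx":0,"dy":0,"dz":0,"wx":0,"wy":0,"wz":0}]'
```

```text
time_s: 40.08
position: [0.5031, -0.2301, 0.327]
tool_rot: [0.002, 0.998, 0.064, 0.001]
contact_force: [1.6, -17.4, -6.2]
grip_width: -0.0003
```

```bash
python3 -m pendant '[{"fingers":0,"dx":0,"dy":0,"dz":0,"wx":0,"wy":0,"wz":0},{"fingers":0,"dx":0,"dy":0,"dz":0,"wx":0,"wy":0,"wz":0},{"fingers":0,"dx":0,"dy":0,"dz":0,"wx":0,"wy":0,"wz":0}]'
```

```text
time_s: 40.33
position: [0.5031, -0.2301, 0.327]
tool_rot: [0.002, 0.998, 0.064, 0.001]
contact_force: [1.4, -17.2, -5.6]
grip_width: -0.0001
```

It holds steady at 17 N without creeping, so it's against its stop. I'll retreat and take final pictures of both ends.

```bash
python3 -m pendant '[{"fingers":0,"dx":0.03,"dy":-0.25,"dz":0,"wx":0,"wy":0,"wz":0},{"fingers":0,"dx":0,"dy":0,"dz":0.7,"wx":0,"wy":0,"wz":0},{"fingers":0,"dx":0,"dy":0,"dz":0.9,"wx":0,"wy":0,"wz":0},{"fingers":0,"dx":0,"dy":0,"dz":0.7,"wx":0,"wy":0,"wz":0},{"fingers":0,"dx":0.08,"dy":-0.6,"dz":0,"wx":0,"wy":0,"wz":0},{"fingers":0,"dx":0.08,"dy":-0.6,"dz":0,"wx":0,"wy":0,"wz":0},{"fingers":0,"dx":0,"dy":0,"dz":0,"wx":0,"wy":0,"wz":0},{"fingers":0,"dx":0,"dy":0,"dz":0,"wx":0,"wy":0,"wz":0},{"fingers":0,"dx":0,"dy":0,"dz":0,"wx":0,"wy":0,"wz":0}]'
python3 chk.py 20
python3 - <<'E'
from h import *
d=np.load("w20.npz");im=d["img"];T=d["T"];c=arm.camera("wrist")
crop(im,235,60,330,190,6,"pics/w20c.png")
F=np.array([.493,-.158]);a=np.radians(7.3);Rf=np.array([[np.cos(a),np.sin(a)],[-np.sin(a),np.cos(a)]])
def W(x,y,z):
    p=Rf.T@np.array([x,y])+F;return [p[0],p[1],z]
crp=lambda P:((proj(c,T,P)-[235,60])*6).round(0).tolist()
print("base",crp([W(.045,-.098,.012)]),"tabtop -y end",crp([W(0,-.022,.128)]),"ear end",crp([W(0,-.064,.1)]))
for th in(0,.05,.1):
    f=th-.32
    n=np.array([np.cos(f),-np.sin(f)])*.0035
    b=np.array([.08+.07*np.sin(f),.093+.07*np.cos(f)])
    print(th,crp([W(0,-q[0],q[1]) for q in(b+n,b-n)]))
E
```

```text
time_s: 41.08
position: [0.5075, -0.2649, 0.3831]
tool_rot: [-0.001, 0.998, 0.063, -0.001]
contact_force: [-0.4, -0.2, -1.0]
grip_width: -0.0001
[376 159   9  22 100] [380.6  168.43]
[343 181  16  31 154] [350.92207792 194.80519481]
ears seated px [[349.1, 203.3], [376.8, 178.8], [349.4, 201.3], [377.2, 177.0]]
base [[511.0, 678.0]] tabtop -y end [[281.0, 217.0]] ear end [[280.0, 548.0]]
0 [[283.0, 579.0], [282.0, 515.0]]
0.05 [[283.0, 612.0], [283.0, 547.0]]
0.1 [[283.0, 645.0], [283.0, 579.0]]
```

View pics/w20c.png

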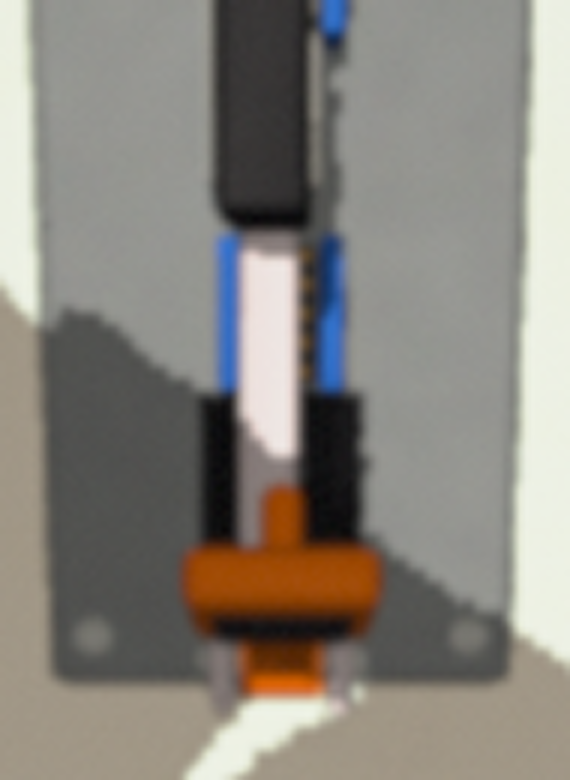

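View pics/s20.png

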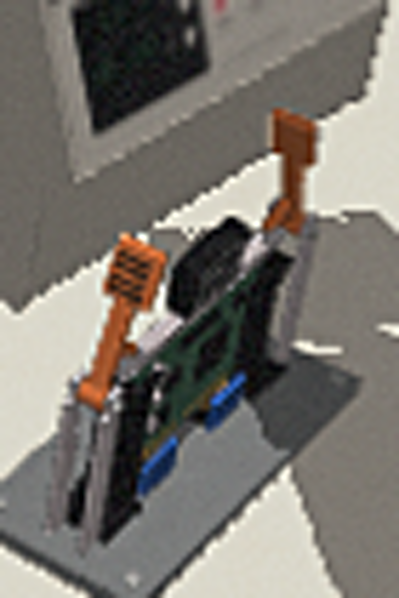

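Final state: both levers are against resistance stops. Images read lever_l at about 0.01 and lever_r at about 0.045 rad, both under 0.1. The card stands straight in the guides and the gripper is well clear of everything. I'm handing in.

```bash
python3 -c "
from station import arm
s=arm.read_state();print(s['time_s'],s['contact_force'])
print(arm.sign_off())"
```

```text
41.2333 [-0.30975269 -0.4874399   0.22583919]
the job is handed in; nothing more can be done
None
```

The card is in the frame and both levers are swung in. I handed the job in at about 41 s of the 72 s allowed. No verdict was reported.

**Card:** I took it out of the stand by the tab and lowered it down the guides with no side load. It touched the contacts with its lower edge at about 26 mm. One feeling step reached 8.4 N, under the roughly 10 N yield. I eased the load to about 2.5 N, released it there and lifted clear with both levers still open.

**Levers:** I worked them in turn (left, right, left, right, left, right) with closed fingers. The highest force I read was about 18.5 N, against the 25 N limit.

**Last checks:**
- **lever_l:** it read about 0.01 rad in the wrist view. I stopped its last push at 14.7 N with the force still rising, so I did not confirm a hard stop there.
- **lever_r:** the wrist view gave about 0.045 rad, while the finger position suggested it was closer to fully in. A second push held steady at 17 N and did not change the picture. It is within the 0.1 rad limit, but I could not show it was exactly at zero.
- **Card seating:** it stood straight in both guides with a slight lean within the slot play. I could not measure the ear heights directly. From the lever angles, the lever_r ear should be at most about 1 mm high.
- **Frame position:** the camera views disagreed by 2 to 3 mm along the frame's length, which the guide play covered.
- **Other things on the bench:** the arm was not brought against any of them, but I did not measure their positions again at the end.

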